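# Refill the feed hopper from the tipping tray

### The arm

A 6-joint arm with a two-finger parallel gripper is mounted at the origin on the work surface. World frame = base frame: x ahead of the robot, y to its left, z up, the work surface at z = 0. Lengths are in mm, angles in rad, forces in N, time in s.
With the tool pointing down it reaches from about 350 to 975 mm from the base axis. Payload 7.1 kg.
Tool frame: the origin (TCP) lies at the very end of the fingers, on their centre line; the grasp point (between the pads) lies 19 mm behind it; z points along the fingers, y is the direction in which the jaws open and shut (so a half turn about z gives the same grasp; the last joint's range is limited). The gripper opens to 88 mm and grips with 3 to 60 N. Pads are 20 mm wide; open, the fingers measure 115 mm over their backs; the gripper's body (75 mm by 178 mm) begins 61 mm behind the grasp point.
Start: joints at [1.301, 0.423, 1.63, -0, 1.089, -0.019], TCP at [155.08, 605.438, 222.675] pointing down, gripper open.
Joint ranges: [-3, 3], [-0.9, 2.11], [0.09, 2.58], [-1.31, 4.45], [0.11, 2.69], [-2.54, 2.54]. Speed limits (rad/s): [2.39, 2.39, 3.01, 3.14, 3.14, 3.14].

### API

Orientations are given as a rotation vector (axis times angle).
In Python, from workcell import readout, imaging, close_job gives the robot as it stands.
- The arm moves only by the tool carry_out, never from a script. Its argument "rows" is a list of rows, each a list of 3 entries, a list of its own where there are three numbers: the shift along the tool's x, y, z in m, then the turn, a rotation vector about the tool's x, y, z in rad, then the closure, from 0 (fully open) to 1 (shut). In form: [[[dx, dy, dz], [wx, wy, wz], hand], ...]. A call has 1 to 12 rows; each row shifts and turns the commanded pose from where the row before left it, along the tool's axes as they then stand; what a row does not reach is not made up. A row lasts 1/12 s, in which the tool goes at most 41.7 mm and 7.16 degrees, less where a joint would pass 70% of its speed; a pose out of reach is approached as far as the arm can. A call with a gripper value outside its range is refused whole. The fingers move at their own pace and stop on an object; the grip force is fixed at half the most. Time passes only in rows, so rows that do not move let the fingers close. It gives the time, the measured TCP pose, the force and the opening at its end, in the units of the state.
- readout.get_obs(): the state, without advancing time (a new reading comes with each control period).
- imaging.get_image(name): name is "scene" or "top" or "wrist"; returns the picture (400x640x3 uint8, red, green, blue); there is no depth.
- imaging.camera_params(name): a dict with "fx", "fy", "cx", "cy" (pixels), "k1" (the pictures are not rectified: a ray, as slopes to the right and down, at radius r is drawn at 1 + k1 r^2 times it, then the intrinsics apply), "rvec" (rotation vector, rad) and "tvec" (3), from world to camera coordinates, as OpenCV has them; the wrist camera has in their place "T_tool_cam" (4x4, takes a point from camera to tool coordinates, whose origin is the TCP and whose axes are the flange's). Camera axes: x right, y down, z forward; pixel columns grow to the right and rows downward; lengths in mm; the calibration is good to about 2 mm. A picture is of the moment at which its call begins: read the wrist's pose just before it. camera_params takes no time and is no camera call.
- close_job(): hands the job in, once; it reports no verdict.
The state is a dict: "t": time; "qpos": joint angles; "qvel": joint speeds; "joint_torque": joint torques, N m; "ee_pos": TCP position; "orientation": TCP orientation; "ft_force": force on the tool from outside, world axes, zero at the start; "moment": the same for the moment, N m; "width": finger opening in mm.
Only numpy, scipy, OpenCV 4.12 (cv2) and the standard library are available. Lean on these libraries where they do the work, as an engineer would, in place of code of your own. Each camera call takes 0.05 s, during which the arm holds its last target.

### The job

Refill the feed hopper with the heat sinks lying loose on the bench: slide the hopper's cover fully open, collect all the heat sinks in the metal tray, carry the loaded tray level until it is up above the hopper's rim, and there tip them all in over its open front. Then set the empty tray back down flat on the green mat, wholly on it apart from its grip, and slide the hopper's cover fully shut; leave the other things on the bench where they are.

Things in the scene. Friction and masses are not known exactly. Their poses are not given: they have to be found in the camera images.
- hopper: fixed grey feed hopper on the bench, left or right of the middle; an open box with 10 mm walls, inside 170 (x) x 210 (y) mm, inner floor at z = 10 mm, rim at z = 120 mm; behind it (+x, from 95 to 275 mm) stands a dark housing 110 mm high under the rails of the cover. Origin at the centre of the box's underside; x points away from the robot
- hopper_mouth (a point): centre of the hopper's mouth, at rim height (120 mm above the hopper's origin)
- cover (a joint): sliding cover of the hopper, a 190 x 228 x 5 mm sheet whose top lies 6.5 mm above the rim: 0 = shut, 0.17 m = fully open, sliding to the hopper's +x. At the start it is shut or nearly so; it stays where it is left
- cover_grip (a point): grip point of the black upright bar on the cover, which moves with it. The bar is 14 (x) x 70 (y) mm, its top 15 mm above this point and its foot (the cover's sheet) 18 mm below it; 70 mm to the -x side of the cover's centre. Axes as the hopper's
- mat: fixed green bench mat, 220 (x) x 260 (y) x 3 mm, on the other side of the bench from the hopper; origin at the centre of its underside
- tray: loose sheet-metal tray, 220 g, standing on the mat; floor 150 (x) x 170 (y) x 3 mm, 4 mm side and back (+x) walls 32 mm high, front (-x) open with a shallow upturned lip that reaches out to x = -94 mm and is 8 mm high. Origin at the centre of its underside, z up
- tray_grip (a point): grip point of the tray: on a black upright plate, 14 (x) x 70 (y) mm, standing 25 mm beyond the back wall (100 mm to +x of the tray's origin, 78 mm above its underside; the plate reaches from 29 to 95 mm). Axes as the tray's
- tray_lip (a point): middle of the tray's front lip edge
- sink1: loose dark finned metal heat sink, a block 60 (x) x 38 (y) x 34 (z) mm, 80 g, lying somewhere on the bench; origin at the centre of its underside, z towards the fin tips. One of two to four alike; None if absent today
- sink2: loose dark finned metal heat sink, a block 60 (x) x 38 (y) x 34 (z) mm, 80 g, lying somewhere on the bench; origin at the centre of its underside, z towards the fin tips. One of two to four alike; None if absent today
- sink3: loose dark finned metal heat sink, a block 60 (x) x 38 (y) x 34 (z) mm, 80 g, lying somewhere on the bench; origin at the centre of its underside, z towards the fin tips. One of two to four alike; None if absent today
- sink4: loose dark finned metal heat sink, a block 60 (x) x 38 (y) x 34 (z) mm, 80 g, lying somewhere on the bench; origin at the centre of its underside, z towards the fin tips. One of two to four alike; None if absent today
- brush: bench brush lying beyond the heat sinks; to be left alone
- flux: small red bottle, 44 mm across, 100 mm tall, between the robot and the heat sinks; to be left alone
- spool: white reel, 64 mm across, 56 mm tall, between the robot and the heat sinks; to be left alone
There are look-alikes about, which are no part of the job. What is shaped like the sink2 but pink is not meant.

How it is judged (in metres and radians):
On the way, in this order (a step that is already met when the one before it is completed fails the run):
1. with the cover open, the tray is held level above the hopper's rim with every heat sink in it (value of joint cover above 0.15 m and height (world z) of tray above 0.12 m and angle between tray's own z axis and vertical below 0.4 rad and horizontal distance between tray and hopper_mouth below 0.25 m and x of sink1 in the frame of tray between -0.095 and 0.095 m and y of sink1 in the frame of tray between -0.085 and 0.085 m and z of sink1 in the frame of tray between -0.01 and 0.09 m and x of sink2 in the frame of tray between -0.095 and 0.095 m and y of sink2 in the frame of tray between -0.085 and 0.085 m and z of sink2 in the frame of tray between -0.01 and 0.09 m and x of sink3 in the frame of tray between -0.095 and 0.095 m and y of sink3 in the frame of tray between -0.085 and 0.085 m and z of sink3 in the frame of tray between -0.01 and 0.09 m and x of sink4 in the frame of tray between -0.095 and 0.095 m and y of sink4 in the frame of tray between -0.085 and 0.085 m and z of sink4 in the frame of tray between -0.01 and 0.09 m), for 0.1 s.
2. the tray is tipped (more than 34 degrees) with its lip over the hopper's mouth (angle between tray's own z axis and vertical above 0.6 rad and horizontal distance between tray_lip and hopper_mouth below 0.12 m), for 0.1 s.
At the end, for the whole second after the job is handed in: every heat sink lies at rest inside the hopper; the tray stands flat and still on the mat, its centre within 45 mm (x) and 50 mm (y) of the mat's centre; the cover is shut to within 8 mm (x of sink1 in the frame of hopper between -0.09 and 0.09 m and y of sink1 in the frame of hopper between -0.11 and 0.11 m and z of sink1 in the frame of hopper between 0 and 0.115 m and x of sink2 in the frame of hopper between -0.09 and 0.09 m and y of sink2 in the frame of hopper between -0.11 and 0.11 m and z of sink2 in the frame of hopper between 0 and 0.115 m and x of sink3 in the frame of hopper between -0.09 and 0.09 m and y of sink3 in the frame of hopper between -0.11 and 0.11 m and z of sink3 in the frame of hopper between 0 and 0.115 m and x of sink4 in the frame of hopper between -0.09 and 0.09 m and y of sink4 in the frame of hopper between -0.11 and 0.11 m and z of sink4 in the frame of hopper between 0 and 0.115 m and linear speed of each of sink1, sink2, sink3, sink4, tray below 0.02 m/s and x of tray in the frame of mat between -0.045 and 0.045 m and y of tray in the frame of mat between -0.05 and 0.05 m and z of tray in the frame of mat below 0.008 m and angle between tray's own z axis and vertical below 0.05 rad and value of joint cover below 0.008 m); the robot touches nothing.
It fails at once if the brush is moved by more than 4 cm (distance of brush from where it was at the start of the episode above 0.04 m).
It fails at once if the flux is moved by more than 4 cm (distance of flux from where it was at the start of the episode above 0.04 m).
It fails at once if the spool is moved by more than 4 cm (distance of spool from where it was at the start of the episode above 0.04 m).
Of sink1, sink2, sink3, sink4 only 2 to 4 are there at a start; the rules pass over those that are not, and their reading is None.
At some moment in a run one of sink1, sink2, sink3, sink4 may be knocked a few centimetres aside while the robot is not near it.
It also fails if it takes over 208 s, if anything falls off the work surface, if the arm or the gripper's body presses on something with over 40 N, if the wrist force passes 120 N, or if a joint passes its speed limit or range.

## Working session

There is one attempt and no reset: what is moved stays moved. The work goes in short steps, Python scripts to look and compute and a tool call to move; the robot and the scene stay as the last step left them, time stands still between calls to the robot, and variables do not carry over. Pictures are saved under pics/ and viewed, and the job is handed in when it is done.

Besides the shell and the picture viewer there is one more tool, called after "Call:" as name(argument=value, ...) on one line, values as JSON. carry_out: Moves the arm, as the interface text tells. Its arguments: {"type":"object","properties":{"rows":{"type":"array","items":{"type":"array"}}},"required":["rows"]}

```bash
ls; mkdir -p pics; python3 - <<'E'
from workcell import readout, imaging
import cv2
print(readout.get_obs())
for n in ("scene","top","wrist"):
    print(n,imaging.camera_params(n))
    cv2.imwrite(f"pics/{n}0.png",imaging.get_image(n)[:,:,::-1])
E
```

```text
pics
{'t': 0.0, 'qpos': array([ 1.30099896e+00,  4.23837394e-01,  1.63068230e+00, -4.67284127e-05,
        1.08858058e+00, -1.90140377e-02]), 'qvel': array([ 0.00084531,  0.00119656,  0.00051404,  0.00078744, -0.00134222,
       -0.00031852]), 'joint_torque': array([-4.62041826e-04, -5.44637489e+01, -2.73662460e+01,  6.41630008e-02,
        2.29168549e-02, -1.24996400e-04]), 'ee_pos': array([154.95147311, 604.92086428, 221.90686824]), 'orientation': array([-3.92842109e-01, -3.11675603e+00,  2.35272761e-03]), 'ft_force': array([ 0.07633477, -0.10327801, -0.45435852]), 'moment': array([ 0.01116125, -0.00620201,  0.03574827]), 'width': 87.68509548384982}
scene {'fx': 455.3868103621651, 'fy': 455.3868103621651, 'cx': 318.33227236702555, 'cy': 203.92939473893998, 'k1': -0.07818226575070769, 'rvec': array([ 0.73713108,  2.65871594, -0.99269434]), 'tvec': array([ 480.85603075, -146.79144433, 1389.06669495])}
top {'fx': 457.5000374450902, 'fy': 457.5000374450902, 'cx': 323.6669249526789, 'cy': 208.44789395626634, 'k1': 0.013481417561505091, 'rvec': array([ 2.20152326, -2.20217692,  0.05681607]), 'tvec': array([ -15.80552919,  540.54843159, 1379.1618007 ])}
wrist {'fx': 281.401315963858, 'fy': 281.401315963858, 'cx': 318.4665466146937, 'cy': 197.92740151776968, 'k1': -0.0001630081442219358, 'T_tool_cam': array([[-1.02427475e-04, -9.65889805e-01, -2.58953419e-01,
         7.00077398e+01],
       [ 9.99999995e-01, -9.91449582e-05, -2.57357878e-05,
         5.74608367e-02],
       [-8.15990814e-07, -2.58953420e-01,  9.65889811e-01,
        -1.61971602e+02],
       [ 0.00000000e+00,  0.00000000e+00,  0.00000000e+00,
         1.00000000e+00]])}
```

View pics/scene0.png

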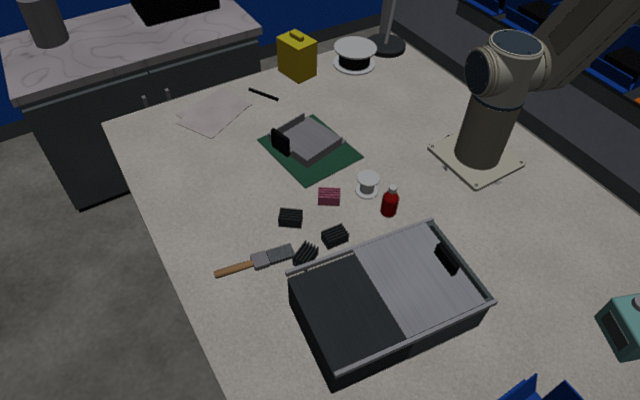

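View pics/top0.png

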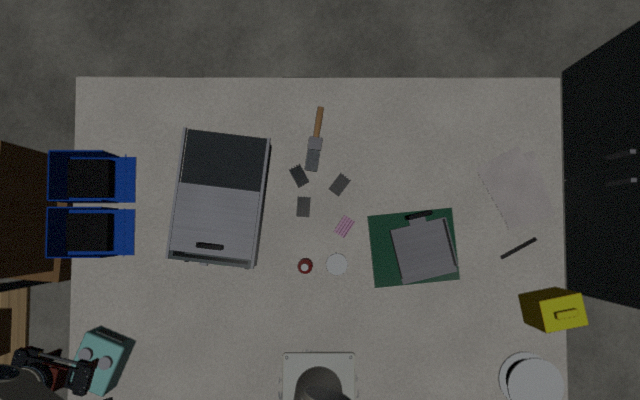

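View pics/wrist0.png

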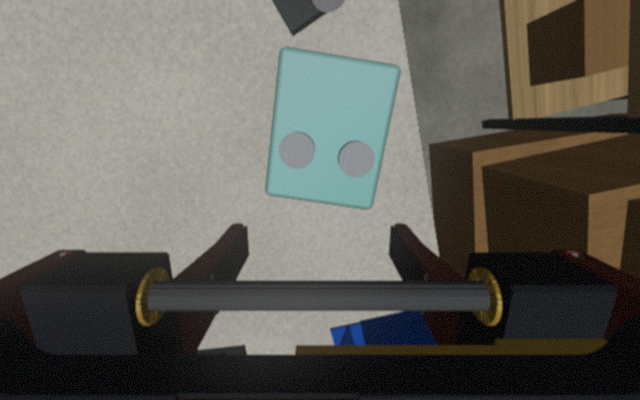

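```bash
cat > h.py <<'E'
import numpy as np, cv2
from scipy.spatial.transform import Rotation as R
from workcell import readout, imaging
def cam(n, obs=None):
    p=imaging.camera_params(n)
    K=np.array([[p['fx'],0,p['cx']],[0,p['fy'],p['cy']],[0,0,1.]]); D=np.array([p['k1'],0,0,0.])
    if n=='wrist':
        T=np.eye(4);T[:3,:3]=R.from_rotvec(obs['orientation']).as_matrix();T[:3,3]=obs['ee_pos']
        W=np.linalg.inv(T@p['T_tool_cam']); return K,D,cv2.Rodrigues(W[:3,:3])[0],W[:3,3]
    return K,D,np.array(p['rvec']),np.array(p['tvec'])
def pix(c,P):
    K,D,r,t=c; return cv2.projectPoints(np.atleast_2d(np.array(P,float)),r,t,K,D)[0][:,0]
def w(c,uv,z):
    K,D,r,t=c; uv=np.atleast_2d(np.array(uv,float))
    s=cv2.undistortPoints(uv[:,None],K,D)[:,0]; M=cv2.Rodrigues(r)[0]
    d=np.c_[s,np.ones(len(s))]@M; o=-M.T@t
    return o+d*((z-o[2])/d[:,2])[:,None]
def crop(img,x0,y0,x1,y1,k,name):
    cv2.imwrite('pics/'+name,cv2.resize(img[y0:y1,x0:x1,::-1],None,fx=k,fy=k,interpolation=cv2.INTER_CUBIC))
E
python3 - <<'E'
from h import *
for n in('top','scene'):
    im=cv2.imread(f'pics/{n}0.png')[:,:,::-1]
    if n=='top':
        crop(im,160,120,280,280,4,'tA.png');crop(im,280,90,400,240,5,'tB.png');crop(im,350,190,480,300,6,'tC.png')
    else: crop(im,200,170,420,290,3,'sB.png')
c=cam('top');print(pix(c,[[0,0,0],[155,605,222]]))
E
```

```text
[[318.41299589 388.13204623]
 [ 78.17445452 357.39242031]]
```

View pics/tA.png

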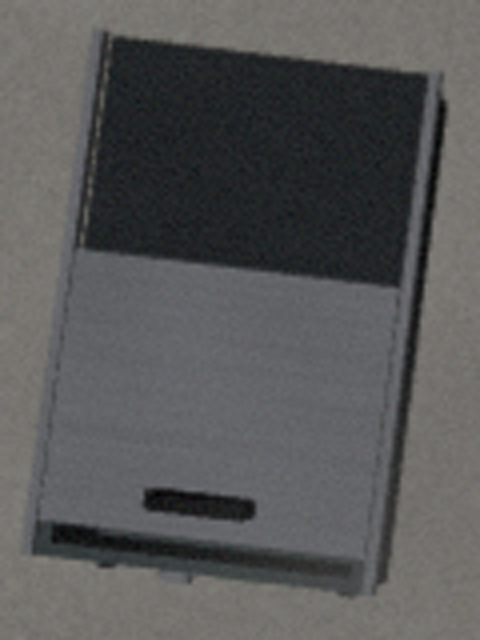

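View pics/tB.png

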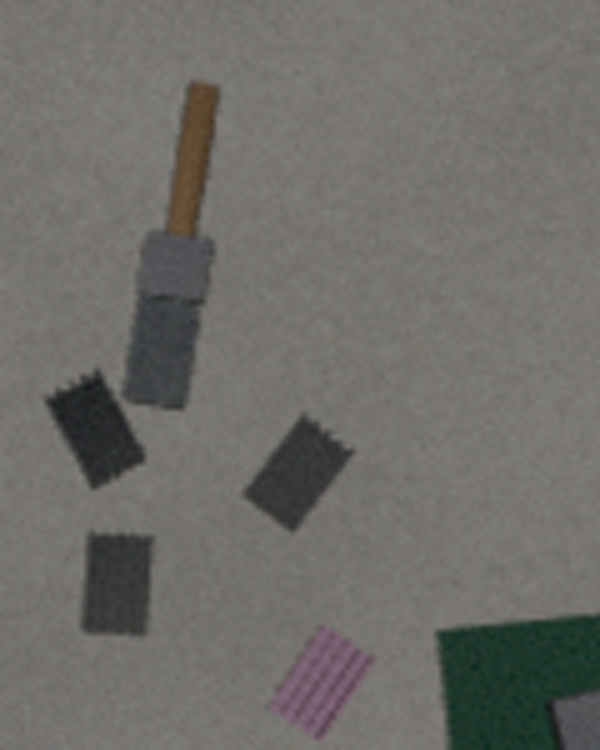

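View pics/tC.png

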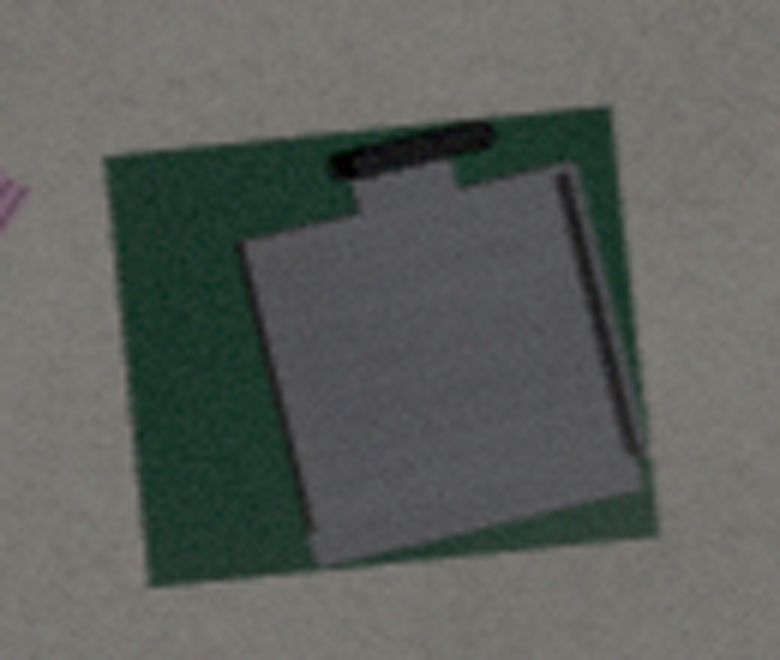

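View pics/sB.png

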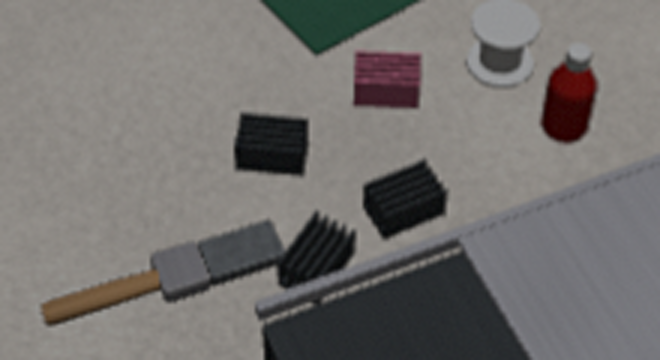

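```bash
python3 - <<'E'
from h import *
np.set_printoptions(suppress=True,precision=1)
c=cam('top')
A=lambda P:np.array(P,float)/4+[159.6,119.6]
B=lambda P:np.array(P,float)/5+[279.6,89.6]
C=lambda P:np.array(P,float)/6+[349.6,189.6]
print('bar top ends', w(c,A([[145,497],[256,512]]),159.5)); 
print('cover back edge',w(c,A([[85,250],[395,287]]),126.5))
print('cover front edge',w(c,A([[52,522],[365,558]]),126.5))
print('front wall rim out',w(c,A([[30,553],[372,592]]),120))
print('rails far',w(c,A([[100,30],[437,75]]),125))
for n,q in dict(a=[[45,402],[98,370],[145,460],[95,488]],b=[[305,415],[354,452],[293,530],[245,494]],c=[[90,535],[153,537],[147,634],[82,632]]).items():
    P=w(c,B(q),34); print(n,P[:,:2],P.mean(0)[:2])
print('brush near',w(c,B([[125,403],[185,408],[140,300],[200,305]]),20)[:,:2])
P=w(c,C([[105,157],[610,107],[658,537],[150,586]]),3);print('mat',P[:,:2],P.mean(0), np.linalg.norm(P[1]-P[0]),np.linalg.norm(P[2]-P[1]))
P=w(c,C([[330,160],[492,125]]),95);print('plate',P)
P=w(c,C([[318,566],[640,488]]),8);print('lip',P)
P=w(c,C([[240,243],[575,165]]),32);print('back wall',P)
print('spool,flux',w(c,[[336,264],[306,266]],[56])[0],w(c,[[306,266]],100))
E
```

```text
bar top ends [[438.2 330.4 159.5]
 [428.  255.5 159.5]]
cover back edge [[609.  383.1 126.5]
 [583.2 167.2 126.5]]
cover front edge [[420.  403.2 126.5]
 [394.8 186.8 126.5]]
front wall rim out [[398.2 420.2 120. ]
 [370.8 182.7 120. ]]
rails far [[764.1 375.  125. ]
 [732.7 138.7 125. ]]
a [[655.2  89.4]
 [674.5  57.7]
 [620.2  29.4]
 [603.4  59.3]] [638.3  58.9]
b [[647.4 -66.7]
 [625.1 -96.1]
 [578.1 -59.4]
 [599.8 -30.6]] [612.6 -63.2]
c [[575.1  62.3]
 [573.9  24.5]
 [515.8  28.1]
 [517.   66.9]] [545.4  45.4]
brush near [[656.4  41.9]
 [653.4   5.5]
 [719.3  32.9]
 [716.3  -3.6]]
mat [[ 518.5 -149. ]
 [ 544.  -407. ]
 [ 325.8 -428.4]
 [ 301.2 -170.7]] [ 422.4 -288.8    3. ] 259.3223286321925 219.2754832649155
plate [[ 514.4 -246.9   95. ]
 [ 531.1 -324.3   95. ]]
lip [[ 311.8 -255.     8. ]
 [ 350.9 -418.2    8. ]]
back wall [[ 474.7 -213.2   32. ]
 [ 513.6 -380.9   32. ]]
spool,flux [375.7 -51.7  56. ] [[373.5  34.7 100. ]]
```

```bash
cat > plan.py <<'E'
import sys,json
from h import *
# plan.py N hand x y z psi [theta]   ('-' keeps; psi,theta rad)
def Rt(psi,th):
    y=np.array([np.cos(psi),np.sin(psi),0]);z=np.array([0,0,-1.]);x=np.cross(y,z)
    return R.from_matrix(np.c_[x,y,z])*R.from_rotvec([-th,0,0])
o=readout.get_obs(); R0=R.from_rotvec(o['orientation']); p0=np.array(o['ee_pos'])
M=R0.as_matrix(); psi0=np.arctan2(-M[0,0],M[1,0]); th0=np.arctan2(M[:2,2]@[np.cos(psi0),np.sin(psi0)],-M[2,2])
print('t %.2f pos %s psi %.3f th %.3f w %.1f F %s q %s'%(o['t'],p0.round(1),psi0,th0,o['width'],np.round(o['ft_force'],1),np.round(o['qpos'],2)))
a=sys.argv[1:]
if a:
    N=int(a[0]);tgt=[d if s=='-' else float(s) for s,d in zip(a[2:]+['-']*5,[*p0,psi0,th0])]
    p1=np.array(tgt[:3]);R1=Rt(*tgt[3:5])
    rel=(R0.inv()*R1).as_rotvec(); wr=rel/N; d=R0.inv().apply(p1-p0)
    S=sum(R.from_rotvec(wr*k).as_matrix() for k in range(N)); s=np.linalg.solve(S,d)
    print('row x%d:'%N,json.dumps([[round(v/1000,4) for v in s],[round(v,4) for v in wr],float(a[1])]),'mm/row %.1f rad/row %.3f'%(np.linalg.norm(s),np.linalg.norm(wr)))
E
python3 plan.py 16 0 433 293 230 -0.117
```

```text
t 0.15 pos [155.  605.1 222.1] psi 1.320 th -0.001 w 87.7 F [-0.5 -0.1 -0.6] q [ 1.3   0.42  1.63 -0.    1.09 -0.02]
row x16: [[-0.0284, 0.0023, -0.0005], [0.0, 0.0001, 0.0898], 0.0] mm/row 28.5 rad/row 0.090
```

Things that could be mistaken, by top-view pixel:
- **Sinks:** the dark finned blocks at (299,176), (340,185) and (303,207) are the sinks. The pink one at (344,226) is the look-alike.
- **Black bars:** (210,246) is the cover bar and (419,214) is the tray plate. The pen at (518,247) is neither.

The close crops confirm three dark sinks. I'll open the cover first.

Call:
carry_out(rows=[[[-0.0284,0.0023,-0.0005],[0,0,0.09],0],[[-0.0284,0.0023,-0.0005],[0,0,0.09],0],[[-0.0284,0.0023,-0.0005],[0,0,0.09],0],[[-0.0284,0.0023,-0.0005],[0,0,0.09],0],[[-0.0284,0.0023,-0.0005],[0,0,0.09],0],[[-0.0284,0.0023,-0.0005],[0,0,0.09],0],[[-0.0284,0.0023,-0.0005],[0,0,0.09],0],[[-0.0284,0.0023,-0.0005],[0,0,0.09],0],[[-0.0284,0.0023,-0.0005],[0,0,0.09],0],[[-0.0284,0.0023,-0.0005],[0,0,0.09],0],[[-0.0284,0.0023,-0.0005],[0,0,0.09],0],[[-0.0284,0.0023,-0.0005],[0,0,0.09],0]])

```text
t: 1.15
ee_pos: [412.1, 403.3, 228.4]
orientation: [1.945, 2.467, -0.0]
ft_force: [-0.2, 0.3, -0.3]
width: 87.8
```

Call:
carry_out(rows=[[[-0.0284,0.0023,-0.0005],[0,0,0.09],0],[[-0.0284,0.0023,-0.0005],[0,0,0.09],0],[[-0.0284,0.0023,-0.0005],[0,0,0.09],0],[[-0.0284,0.0023,-0.0005],[0,0,0.09],0],[[0,0,0],[0,0,0],0],[[0,0,0],[0,0,0],0],[[0,0,0],[0,0,0],0]])

```text
t: 1.73
ee_pos: [432.5, 293.5, 230.8]
orientation: [-2.35, -2.085, -0.001]
ft_force: [-0.2, -0.0, -0.3]
width: 87.8
```

```bash
cat > look.py <<'E'
import sys
from h import *
n,name=sys.argv[1:3]; o=readout.get_obs(); im=imaging.get_image(n); cv2.imwrite('pics/'+name+'_full.png',im[:,:,::-1])
import json; json.dump({k:np.array(o[k]).tolist() for k in('ee_pos','orientation')},open('pics/'+name+'.json','w'))
if len(sys.argv)>3:
    x0,y0,x1,y1=map(int,sys.argv[3:7]); crop(im,x0,y0,x1,y1,min(800/(x1-x0),600/(y1-y0)),name+'.png')
E
python3 plan.py 8 0 433 293 132 -0.117; python3 look.py wrist w1
```

```text
t 1.73 pos [432.5 293.5 230.8] psi -0.119 th 0.000 w 87.8 F [-0.2 -0.  -0.3] q [0.57 0.26 1.85 0.   1.03 0.69]
row x8: [[-0.0001, 0.0001, 0.0123], [0.0, -0.0001, -0.0003], 0.0] mm/row 12.3 rad/row 0.000
```

View pics/w1_full.png

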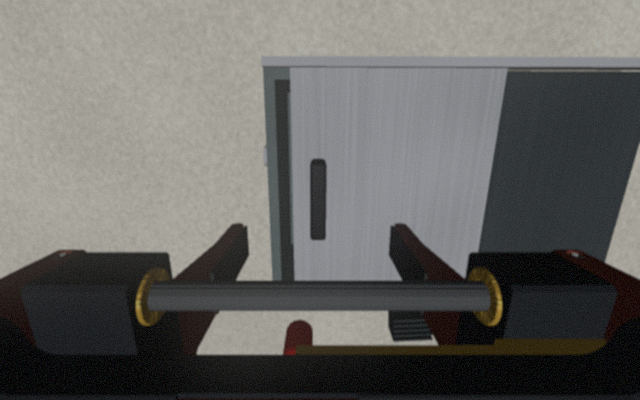

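```bash
python3 - <<'E'
from h import *
import json
c=cam('wrist',json.load(open('pics/w1.json')))
print(w(c,[[318,160],[318,238]],159.5)); print('front rim, cover front', w(c,[[268,200]],120),w(c,[[290,200]],126.5))
E
```

```text
[[437.49732772 333.73670128 159.5       ]
 [429.1952134  264.73248794 159.5       ]]
front rim, cover front [[382.18567212 294.85900159 120.        ]] [[405.01871675 293.91188737 126.5       ]]
```

Call:
carry_out(rows=[[[0.0004,0,0.0123],[0,0,0],0],[[0.0004,0,0.0123],[0,0,0],0],[[0.0004,0,0.0123],[0,0,0],0],[[0.0004,0,0.0123],[0,0,0],0],[[0.0004,0,0.0123],[0,0,0],0],[[0.0004,0,0.0123],[0,0,0],0],[[0.0004,0,0.0123],[0,0,0],0],[[0.0004,0,0.0123],[0,0,0],0],[[0,0,0],[0,0,0],1],[[0,0,0],[0,0,0],1],[[0,0,0],[0,0,0],1],[[0,0,0],[0,0,0],1]])

```text
t: 2.78
ee_pos: [433.1, 296.9, 133.0]
orientation: [2.35, 2.085, 0.002]
ft_force: [-0.6, -0.0, 0.9]
width: 64.6
```

Call:
carry_out(rows=[[[0,0,0],[0,0,0],1],[[0,0,0],[0,0,0],1],[[0,0,0],[0,0,0],1],[[0,0,0],[0,0,0],1],[[0,0,0],[0,0,0],1],[[0,0,0],[0,0,0],1]])

```text
t: 3.28
ee_pos: [432.7, 296.2, 132.4]
orientation: [2.351, 2.084, 0.0]
ft_force: [1.1, 1.6, -0.5]
width: 24.6
```

Call:
carry_out(rows=[[[0,0,0],[0,0,0],1],[[0,0,0],[0,0,0],1],[[0,0,0],[0,0,0],1],[[0,0,0],[0,0,0],1]])

```text
t: 3.62
ee_pos: [432.6, 296.2, 132.3]
orientation: [-2.351, -2.084, 0.0]
ft_force: [-0.2, -1.0, 0.6]
width: 13.8
```

Call:
carry_out(rows=[[[0,0.005,0],[0,0,0],1],[[0,0.01,0],[0,0,0],1],[[0,0.013,0],[0,0,0],1],[[0,0.013,0],[0,0,0],1],[[0,0.013,0],[0,0,0],1],[[0,0.013,0],[0,0,0],1],[[0,0.013,0],[0,0,0],1],[[0,0.013,0],[0,0,0],1],[[0,0.013,0],[0,0,0],1],[[0,0.013,0],[0,0,0],1],[[0,0.01,0],[0,0,0],1],[[0,0,0],[0,0,0],1]])

```text
t: 4.62
ee_pos: [563.3, 280.2, 132.3]
orientation: [2.351, 2.082, 0.002]
ft_force: [1.9, -3.7, 3.1]
width: 14.1
```

Call:
carry_out(rows=[[[0,0.006,0],[0,0,0],1],[[0,0.005,0],[0,0,0],1],[[0,0.003,0],[0,0,0],1],[[0,0.003,0],[0,0,0],1],[[0,0,0],[0,0,0],1],[[0,0,0],[0,0,0],1]])

```text
t: 5.12
ee_pos: [576.4, 278.6, 132.3]
orientation: [-2.35, -2.084, 0.003]
ft_force: [-5.7, -3.5, 6.6]
width: 13.8
```

Call:
carry_out(rows=[[[0,0.002,0],[0,0,0],1],[[0,0.002,0],[0,0,0],1],[[0,0.002,0],[0,0,0],1],[[0,0,0],[0,0,0],1],[[0,0,0],[0,0,0],1]])

```text
t: 5.53
ee_pos: [576.4, 278.5, 132.1]
orientation: [-2.344, -2.079, 0.018]
ft_force: [-28.3, 0.6, 20.3]
width: 13.6
```

Call:
carry_out(rows=[[[0,-0.005,0],[0,0,0],1],[[0,0,0],[0,0,0],0],[[0,0,0],[0,0,0],0],[[0,0,0],[0,0,0],0],[[0,0,0],[0,0,0],0],[[0,0,0],[0,0,0],0],[[0,0,-0.01],[0,0,0],0],[[0,0,-0.02],[0,0,0],0],[[0,0,-0.03],[0,0,0],0],[[0,0,-0.03],[0,0,0],0],[[0,0,-0.03],[0,0,0],0],[[0,0,0],[0,0,0],0]])

```text
t: 6.53
ee_pos: [582.0, 280.1, 259.9]
orientation: [2.348, 2.082, 0.017]
ft_force: [1.3, 0.8, 0.9]
width: 83.8
```

```bash
python3 look.py top t1 160 100 480 300;python3 plan.py
```

```text
t 6.58 pos [580.8 279.5 257. ] psi -0.120 th 0.007 w 86.5 F [ 0.8 -0.4 -0.6] q [0.43 0.41 1.56 0.   1.16 0.55]
```

View pics/t1.png

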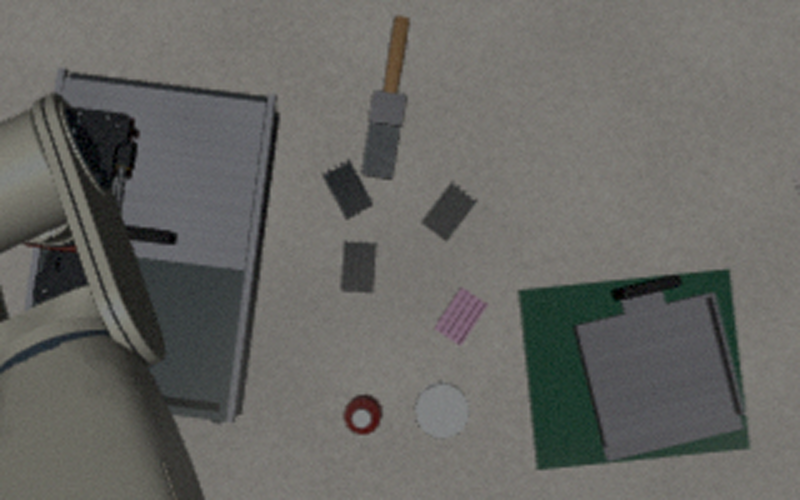

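```bash
python3 plan.py 14 0 545.4 45.4 160 -1.649
```

```text
t 6.58 pos [580.8 279.5 257. ] psi -0.120 th 0.007 w 86.5 F [ 0.8 -0.4 -0.6] q [0.43 0.41 1.56 0.   1.16 0.55]
row x14: [[-0.0145, 0.0117, 0.007], [-0.0002, -0.001, 0.1092], 0.0] mm/row 19.9 rad/row 0.109
```

Call:
carry_out(rows=[[[-0.0145,0.0117,0.007],[-0.0002,-0.001,0.1092],0],[[-0.0145,0.0117,0.007],[-0.0002,-0.001,0.1092],0],[[-0.0145,0.0117,0.007],[-0.0002,-0.001,0.1092],0],[[-0.0145,0.0117,0.007],[-0.0002,-0.001,0.1092],0],[[-0.0145,0.0117,0.007],[-0.0002,-0.001,0.1092],0],[[-0.0145,0.0117,0.007],[-0.0002,-0.001,0.1092],0],[[-0.0145,0.0117,0.007],[-0.0002,-0.001,0.1092],0],[[-0.0145,0.0117,0.007],[-0.0002,-0.001,0.1092],0],[[-0.0145,0.0117,0.007],[-0.0002,-0.001,0.1092],0],[[-0.0145,0.0117,0.007],[-0.0002,-0.001,0.1092],0],[[-0.0145,0.0117,0.007],[-0.0002,-0.001,0.1092],0],[[-0.0145,0.0117,0.007],[-0.0002,-0.001,0.1092],0]])

```text
t: 7.58
ee_pos: [569.0, 69.3, 168.4]
orientation: [3.125, 0.211, -0.013]
ft_force: [0.4, -0.3, -0.1]
width: 87.7
```

Call:
carry_out(rows=[[[-0.0145,0.0117,0.007],[-0.0002,-0.001,0.1092],0],[[-0.0145,0.0117,0.007],[-0.0002,-0.001,0.1092],0],[[0,0,0],[0,0,0],0],[[0,0,0],[0,0,0],0],[[0,0,0],[0,0,0],0]])

```text
t: 8.0
ee_pos: [543.6, 44.8, 156.1]
orientation: [3.129, -0.119, -0.011]
ft_force: [1.1, 0.1, 1.1]
width: 87.8
```

```bash
python3 plan.py 7 0 545.4 45.4 8 -1.649; python3 look.py wrist w2;python3 look.py top t2 280 120 400 240
```

```text
t 8.00 pos [543.6  44.8 156.1] psi -1.647 th 0.010 w 87.8 F [1.1 0.1 1.1] q [ 0.07  0.4   1.85 -0.01  0.9   1.72]
row x7: [[0.0003, -0.0003, 0.0212], [0.0, 0.001, 0.0003], 0.0] mm/row 21.2 rad/row 0.001
```

View pics/w2_full.png

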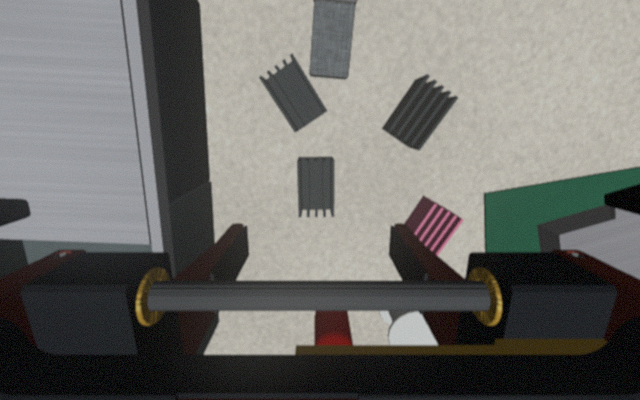

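View pics/t2.png

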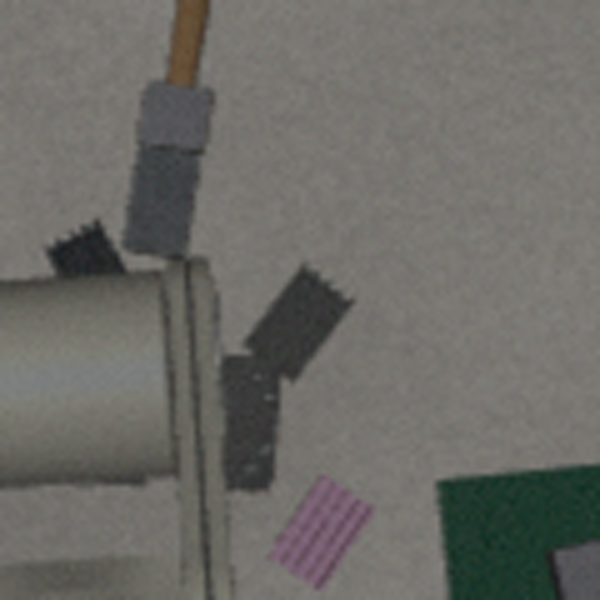

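```bash
python3 - <<'E'
from h import *
import json
np.set_printoptions(suppress=True,precision=1)
c=cam('wrist',json.load(open('pics/w2.json')))
print(pix(c,[[543.6,44.8,156],[545.4,45.4,34],[638.3,58.9,34],[612.6,-63.2,34]]))
for q in ([[299,157],[333,157],[334,212],[299,212]],[[262,76],[292,57],[326,110],[296,131]],[[427,76],[457,97],[417,149],[384,127]]):
    P=w(c,q,30);print(P[:,:2],P.mean(0)[:2])
E
```

```text
[[318.4 240.9]
 [316.5 191. ]
 [294.7  97.5]
 [422.6 115.5]]
[[581.4  60.4]
 [578.7  25.9]
 [519.8  28.5]
 [522.8  66. ]] [550.6  45.2]
[[660.1  88.1]
 [674.3  58.2]
 [624.9  29.9]
 [607.2  61. ]] [641.6  59.3]
[[648.5 -68.1]
 [627.3 -97.7]
 [580.2 -59.7]
 [604.4 -26.5]] [615.1 -63. ]
```

Call:
carry_out(rows=[[[0.0005,-0.0002,0.0212],[0,0.001,0],0],[[0.0005,-0.0002,0.0212],[0,0.001,0],0],[[0.0005,-0.0002,0.0212],[0,0.001,0],0],[[0.0005,-0.0002,0.0212],[0,0.001,0],0],[[0.0005,-0.0002,0.0212],[0,0.001,0],0],[[0.0005,-0.0002,0.0212],[0,0.001,0],0],[[0.0005,-0.0002,0.0202],[0,0.001,0],0],[[0,0,0],[0,0,0],1],[[0,0,0],[0,0,0],1],[[0,0,0],[0,0,0],1],[[0,0,0],[0,0,0],1],[[0,0,0],[0,0,0],1]])

```text
t: 9.1
ee_pos: [546.7, 44.3, 9.8]
orientation: [3.129, -0.122, 0.002]
ft_force: [-0.3, 0.1, -0.6]
width: 58.3
```

Call:
carry_out(rows=[[[0,0,0],[0,0,0],1],[[0,0,0],[0,0,0],1],[[0,0,0],[0,0,0],1],[[0,0,0],[0,0,0],1],[[0,0,0],[0,0,0],1]])

```text
t: 9.52
ee_pos: [546.1, 44.2, 9.1]
orientation: [3.129, -0.122, 0.0]
ft_force: [-0.2, 1.0, 6.9]
width: 37.9
```

```bash
python3 plan.py 6 1 - - 130 -1.649 0
```

```text
t 9.52 pos [546.1  44.2   9.1] psi -1.649 th 0.010 w 37.9 F [-0.2  1.   6.9] q [ 0.06  0.64  1.9  -0.02  0.6   1.73]
row x6: [[0.0, 0.0001, -0.0202], [0.0017, -0.0001, 0.0], 1.0] mm/row 20.2 rad/row 0.002
```

Call:
carry_out(rows=[[[0,0,-0.01],[0.0017,0,0],1],[[0,0,-0.022],[0.0017,0,0],1],[[0,0,-0.025],[0.0017,0,0],1],[[0,0,-0.025],[0.0017,0,0],1],[[0,0,-0.025],[0.0017,0,0],1],[[0,0,-0.025],[0.0017,0,0],1],[[0,0,0],[0,0,0],1],[[0,0,0],[0,0,0],1]])

```text
t: 10.18
ee_pos: [546.6, 44.8, 142.1]
orientation: [3.139, -0.123, 0.004]
ft_force: [0.3, 0.1, -1.9]
width: 37.7
```

```bash
python3 plan.py 15 1 465.6 -341 140 -1.337 0
```

```text
t 10.18 pos [546.6  44.8 142.1] psi -1.649 th -0.000 w 37.7 F [ 0.3  0.1 -1.9] q [ 0.06  0.42  1.86 -0.    0.86  1.71]
row x15: [[-0.0072, 0.0254, 0.0001], [0.0, -0.0002, -0.0208], 1.0] mm/row 26.4 rad/row 0.021
```

Call:
carry_out(rows=[[[-0.0072,0.0254,0],[0,0,-0.0208],1],[[-0.0072,0.0254,0],[0,0,-0.0208],1],[[-0.0072,0.0254,0],[0,0,-0.0208],1],[[-0.0072,0.0254,0],[0,0,-0.0208],1],[[-0.0072,0.0254,0],[0,0,-0.0208],1],[[-0.0072,0.0254,0],[0,0,-0.0208],1],[[-0.0072,0.0254,0],[0,0,-0.0208],1],[[-0.0072,0.0254,0],[0,0,-0.0208],1],[[-0.0072,0.0254,0],[0,0,-0.0208],1],[[-0.0072,0.0254,0],[0,0,-0.0208],1],[[-0.0072,0.0254,0],[0,0,-0.0208],1],[[-0.0072,0.0254,0],[0,0,-0.0208],1]])

```text
t: 11.18
ee_pos: [469.1, -262.7, 139.0]
orientation: [-3.128, -0.271, 0.005]
ft_force: [-0.3, -0.1, -0.3]
width: 37.5
```

Call:
carry_out(rows=[[[-0.0072,0.0254,0],[0,0,-0.0208],1],[[-0.0072,0.0254,0],[0,0,-0.0208],1],[[-0.0072,0.0254,0],[0,0,-0.0208],1],[[0,0,0],[0,0,0],1],[[0,0,0],[0,0,0],1],[[0,0,0],[0,0,0],1]])

```text
t: 11.68
ee_pos: [463.1, -340.0, 139.3]
orientation: [-3.118, -0.365, 0.004]
ft_force: [-0.0, 0.0, -0.6]
width: 37.5
```

```bash
python3 look.py wrist w3; python3 plan.py 8 1 465.6 -341 17 -1.337 0
```

```text
t 11.73 pos [ 463.4 -339.7  139.6] psi -1.337 th -0.002 w 37.8 F [-0.2  0.8 -0.7] q [-0.65  0.46  1.8  -0.    0.89  0.68]
row x8: [[0.0003, 0.0002, 0.0153], [-0.0002, 0.0002, 0.0], 1.0] mm/row 15.3 rad/row 0.000
```

View pics/w3_full.png

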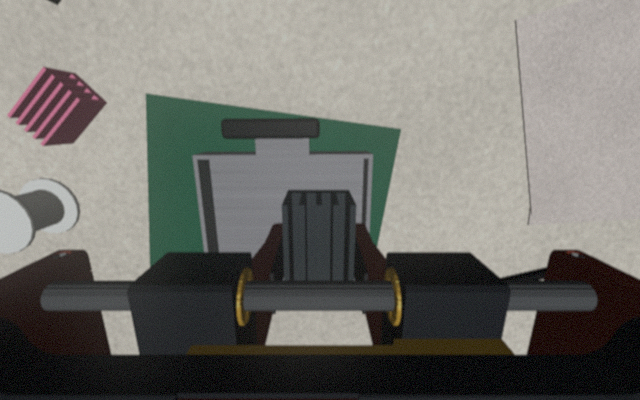

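```bash
python3 - <<'E'
from h import *
import json
np.set_printoptions(suppress=True,precision=1)
c=cam('wrist',json.load(open('pics/w3.json')))
print(w(c,[[222,121],[319,121]],98)); P=w(c,[[193,155],[373,153]],35);print(P)
for P in (w(c,[[222,121],[319,121]],98),P):
    d=P[0]-P[1]; print('yaw',np.degrees(np.arctan2(-d[0],d[1])),P.mean(0),np.linalg.norm(d))
E
```

```text
[[ 517.6 -258.    98. ]
 [ 533.2 -323.8   98. ]]
[[ 476.  -215.5   35. ]
 [ 517.  -379.8   35. ]]
yaw 13.357240659313256 [ 525.4 -290.9   98. ] 67.58072395309703
yaw 14.001415260029168 [ 496.5 -297.6   35. ] 169.3193460634832
```

Call:
carry_out(rows=[[[0.0003,0.0002,0.0153],[0,0,0],1],[[0.0003,0.0002,0.0153],[0,0,0],1],[[0.0003,0.0002,0.0153],[0,0,0],1],[[0.0003,0.0002,0.0153],[0,0,0],1],[[0.0003,0.0002,0.0153],[0,0,0],1],[[0.0003,0.0002,0.0153],[0,0,0],1],[[0.0003,0.0002,0.0153],[0,0,0],1],[[0.0003,0.0002,0.0143],[0,0,0],1],[[0,0,0],[0,0,0],1],[[0,0,0],[0,0,0],1],[[0,0,0],[0,0,0],0.46],[[0,0,0],[0,0,0],0.46]])

```text
t: 12.73
ee_pos: [467.5, -342.1, 20.3]
orientation: [3.119, 0.367, 0.001]
ft_force: [-0.7, 0.0, 0.1]
width: 46.4
```

Call:
carry_out(rows=[[[0,0,0],[0,0,0],0.46],[[0,0,0],[0,0,0],0.46],[[0,0,-0.012],[0,0,0],0.46],[[0,0,-0.025],[0,0,0],0.46],[[0,0,-0.03],[0,0,0],0.2],[[0,0,-0.03],[0,0,0],0],[[0,0,-0.03],[0,0,0],0],[[0,0,0],[0,0,0],0],[[0,0,0],[0,0,0],0]])

```text
t: 13.48
ee_pos: [467.9, -342.9, 149.2]
orientation: [3.116, 0.366, 0.005]
ft_force: [-0.6, -0.7, 0.4]
width: 77.1
```

```bash
python3 look.py wrist w4; python3 plan.py 15 0 614 -63 140 -2.217 0
```

```text
t 13.53 pos [ 467.  -342.2  147.5] psi -1.337 th 0.002 w 81.3 F [ 0.7  0.1 -0.7] q [-0.65  0.45  1.79 -0.    0.9   0.68]
row x15: [[0.0066, -0.0207, 0.0005], [0.0001, -0.0001, 0.0587], 0.0] mm/row 21.7 rad/row 0.059
```

View pics/w4_full.png

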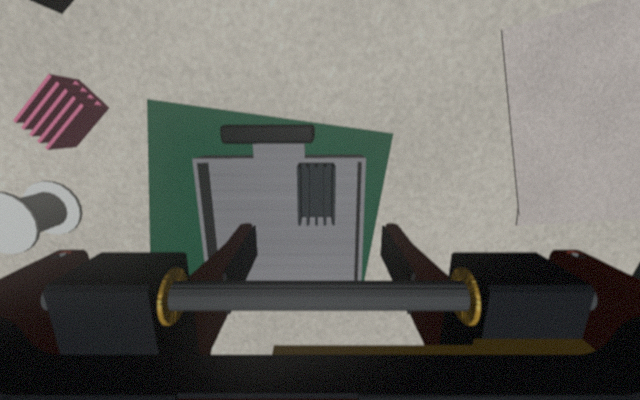

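Call:
carry_out(rows=[[[0.0066,-0.0207,0.0005],[0,0,0.0587],0],[[0.0066,-0.0207,0.0005],[0,0,0.0587],0],[[0.0066,-0.0207,0.0005],[0,0,0.0587],0],[[0.0066,-0.0207,0.0005],[0,0,0.0587],0],[[0.0066,-0.0207,0.0005],[0,0,0.0587],0],[[0.0066,-0.0207,0.0005],[0,0,0.0587],0],[[0.0066,-0.0207,0.0005],[0,0,0.0587],0],[[0.0066,-0.0207,0.0005],[0,0,0.0587],0],[[0.0066,-0.0207,0.0005],[0,0,0.0587],0],[[0.0066,-0.0207,0.0005],[0,0,0.0587],0],[[0.0066,-0.0207,0.0005],[0,0,0.0587],0],[[0.0066,-0.0207,0.0005],[0,0,0.0587],0]])

```text
t: 14.53
ee_pos: [564.8, -105.2, 138.5]
orientation: [3.054, -0.736, -0.006]
ft_force: [-0.3, -0.1, 0.1]
width: 88.1
```

Call:
carry_out(rows=[[[0.0066,-0.0207,0.0005],[0,0,0.0587],0],[[0.0066,-0.0207,0.0005],[0,0,0.0587],0],[[0.0066,-0.0207,0.0005],[0,0,0.0587],0],[[0,0,0],[0,0,0],0],[[0,0,0],[0,0,0],0],[[0,0,0],[0,0,0],0]])

```text
t: 15.03
ee_pos: [612.5, -63.2, 137.3]
orientation: [2.978, -0.996, -0.005]
ft_force: [-0.1, 0.0, -0.1]
width: 88.2
```

```bash
python3 plan.py 7 0 614 -63 9 -2.217 0;python3 look.py wrist w5 
```

```text
t 15.03 pos [612.5 -63.2 137.3] psi -2.216 th 0.002 w 88.2 F [-0.1  0.  -0.1] q [-0.12  0.52  1.71 -0.    0.92  2.09]
row x7: [[0.0002, -0.0002, 0.0183], [0.0003, 0.0004, 0.0002], 0.0] mm/row 18.3 rad/row 0.001
```

View pics/w5_full.png

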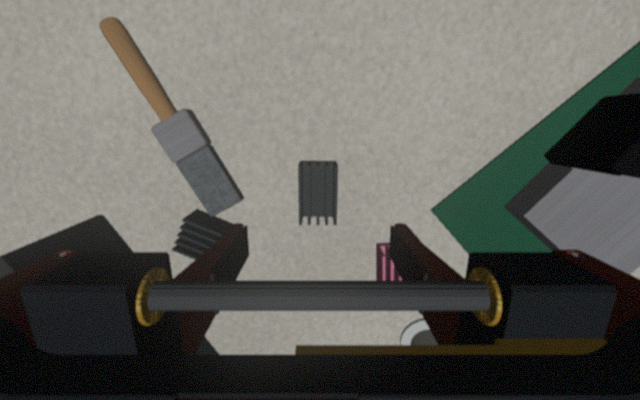

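Call:
carry_out(rows=[[[0.0002,-0.0002,0.0183],[0,0,0],0],[[0.0002,-0.0002,0.0183],[0,0,0],0],[[0.0002,-0.0002,0.0183],[0,0,0],0],[[0.0002,-0.0002,0.0183],[0,0,0],0],[[0.0002,-0.0002,0.0183],[0,0,0],0],[[0.0002,-0.0002,0.0183],[0,0,0],0],[[0.0002,-0.0002,0.0183],[0,0,0],0],[[0,0,0],[0,0,0],1],[[0,0,0],[0,0,0],1],[[0,0,0],[0,0,0],1],[[0,0,0],[0,0,0],1],[[0,0,0],[0,0,0],1]])

```text
t: 16.08
ee_pos: [616.7, -63.0, 11.8]
orientation: [2.979, -0.998, 0.003]
ft_force: [-0.0, -0.6, -0.0]
width: 57.9
```

Call:
carry_out(rows=[[[0,0,0],[0,0,0],1],[[0,0,0],[0,0,0],1],[[0,0,0],[0,0,0],1],[[0,0,0],[0,0,0],1],[[0,0,-0.01],[0,0,0],1],[[0,0,-0.022],[0,0,0],1],[[0,0,-0.025],[0,0,0],1],[[0,0,-0.025],[0,0,0],1],[[0,0,-0.025],[0,0,0],1],[[0,0,-0.025],[0,0,0],1],[[0,0,0],[0,0,0],1],[[0,0,0],[0,0,0],1]])

```text
t: 17.08
ee_pos: [617.0, -62.7, 144.4]
orientation: [-2.979, 0.998, -0.005]
ft_force: [0.7, 0.2, -1.3]
width: 38.1
```

```bash
python3 plan.py 15 1 449.5 -271 141 -1.337 0
```

```text
t 17.08 pos [617.  -62.7 144.4] psi -2.217 th -0.001 w 38.1 F [ 0.7  0.2 -1.3] q [-0.12  0.51  1.7  -0.    0.93  2.1 ]
row x15: [[-0.0079, 0.0166, 0.0002], [0.0, -0.0002, -0.0587], 1.0] mm/row 18.4 rad/row 0.059
```

Call:
carry_out(rows=[[[-0.0079,0.0166,0.0002],[0,0,-0.0587],1],[[-0.0079,0.0166,0.0002],[0,0,-0.0587],1],[[-0.0079,0.0166,0.0002],[0,0,-0.0587],1],[[-0.0079,0.0166,0.0002],[0,0,-0.0587],1],[[-0.0079,0.0166,0.0002],[0,0,-0.0587],1],[[-0.0079,0.0166,0.0002],[0,0,-0.0587],1],[[-0.0079,0.0166,0.0002],[0,0,-0.0587],1],[[-0.0079,0.0166,0.0002],[0,0,-0.0587],1],[[-0.0079,0.0166,0.0002],[0,0,-0.0587],1],[[-0.0079,0.0166,0.0002],[0,0,-0.0587],1],[[-0.0079,0.0166,0.0002],[0,0,-0.0587],1],[[-0.0079,0.0166,0.0002],[0,0,-0.0587],1]])

```text
t: 18.08
ee_pos: [464.1, -218.2, 138.8]
orientation: [-3.139, -0.096, 0.005]
ft_force: [-0.6, 1.0, -0.7]
width: 37.7
```

Call:
carry_out(rows=[[[-0.0079,0.0166,0.0002],[0,0,-0.0587],1],[[-0.0079,0.0166,0.0002],[0,0,-0.0587],1],[[-0.0079,0.0166,0.0002],[0,0,-0.0587],1],[[0,0,0],[0,0,0],1],[[0,0,0],[0,0,0],1],[[0,0,0],[0,0,0],1]])

```text
t: 18.58
ee_pos: [447.6, -269.5, 138.8]
orientation: [-3.119, -0.364, 0.003]
ft_force: [-0.0, 1.1, 0.9]
width: 37.6
```

```bash
python3 plan.py 8 1 449.5 -271 19 -1.337 0; python3 look.py wrist w6
```

```text
t 18.58 pos [ 447.6 -269.5  138.8] psi -1.339 th -0.001 w 37.6 F [-0.   1.1  0.9] q [-0.56  0.39  1.91 -0.    0.83  0.77]
row x8: [[0.0002, 0.0003, 0.015], [-0.0002, 0.0002, -0.0002], 1.0] mm/row 15.0 rad/row 0.000
```

View pics/w6_full.png

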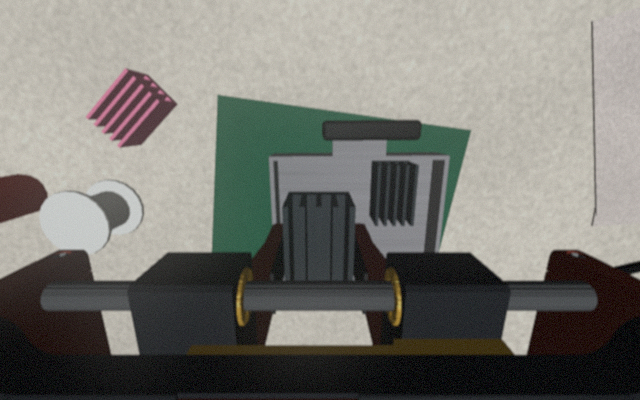

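Call:
carry_out(rows=[[[0.0002,0.0002,0.015],[0,0,0],1],[[0.0002,0.0002,0.015],[0,0,0],1],[[0.0002,0.0002,0.015],[0,0,0],1],[[0.0002,0.0002,0.015],[0,0,0],1],[[0.0002,0.0002,0.015],[0,0,0],1],[[0.0002,0.0002,0.015],[0,0,0],1],[[0.0002,0.0002,0.015],[0,0,0],1],[[0.0002,0.0002,0.015],[0,0,0],1],[[0,0,0],[0,0,0],1],[[0,0,0],[0,0,0],1],[[0,0,0],[0,0,0],0.46],[[0,0,0],[0,0,0],0.46]])

```text
t: 19.63
ee_pos: [450.5, -271.4, 20.4]
orientation: [3.119, 0.367, 0.0]
ft_force: [-0.4, 0.8, 0.1]
width: 46.4
```

Call:
carry_out(rows=[[[0,0,0],[0,0,0],0.46],[[0,0,0],[0,0,0],0.46],[[0,0,-0.012],[0,0,0],0.46],[[0,0,-0.025],[0,0,0],0.46],[[0,0,-0.03],[0,0,0],0.2],[[0,0,-0.03],[0,0,0],0],[[0,0,-0.03],[0,0,0],0],[[0,0,0],[0,0,0],0],[[0,0,0],[0,0,0],0]])

```text
t: 20.38
ee_pos: [451.2, -272.3, 149.3]
orientation: [3.117, 0.366, 0.005]
ft_force: [-0.1, 0.2, -0.8]
width: 77.7
```

```bash
python3 look.py wrist w7; python3 look.py top t3 280 120 480 300;  python3 plan.py 18 0 640 59 150 0.525 0
```

```text
t 20.48 pos [ 449.7 -271.3  146.7] psi -1.337 th 0.000 w 85.3 F [-0.   0.3 -1.1] q [-0.57  0.39  1.91 -0.    0.85  0.77]
row x18: [[0.0245, 0.0016, -0.0002], [-0.0, 0.0, -0.1034], 0.0] mm/row 24.6 rad/row 0.103
```

View pics/w7_full.png

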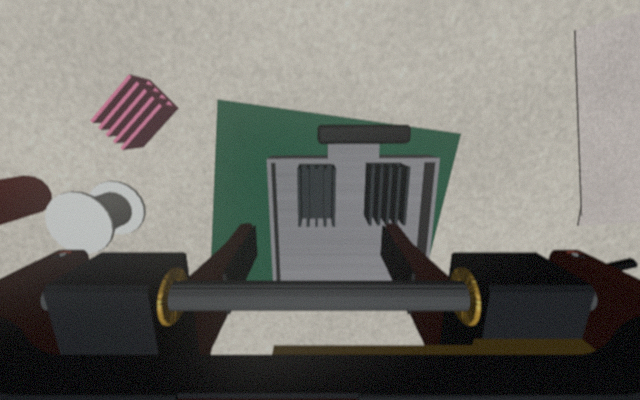

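View pics/t3.png

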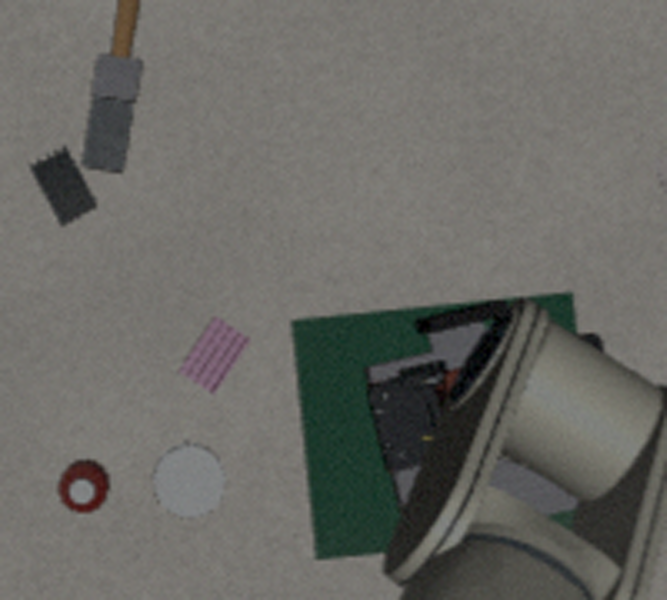

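Call:
carry_out(rows=[[[0.0245,0.0016,-0.0002],[0,0,-0.1034],0],[[0.0245,0.0016,-0.0002],[0,0,-0.1034],0],[[0.0245,0.0016,-0.0002],[0,0,-0.1034],0],[[0.0245,0.0016,-0.0002],[0,0,-0.1034],0],[[0.0245,0.0016,-0.0002],[0,0,-0.1034],0],[[0.0245,0.0016,-0.0002],[0,0,-0.1034],0],[[0.0245,0.0016,-0.0002],[0,0,-0.1034],0],[[0.0245,0.0016,-0.0002],[0,0,-0.1034],0],[[0.0245,0.0016,-0.0002],[0,0,-0.1034],0]])

```text
t: 21.23
ee_pos: [628.1, -153.2, 146.2]
orientation: [-2.618, -1.733, 0.004]
ft_force: [0.1, 0.2, -0.4]
width: 87.7
```

Call:
carry_out(rows=[[[0.0245,0.0016,-0.0002],[0,0,-0.1034],0],[[0.0245,0.0016,-0.0002],[0,0,-0.1034],0],[[0.0245,0.0016,-0.0002],[0,0,-0.1034],0],[[0.0245,0.0016,-0.0002],[0,0,-0.1034],0],[[0.0245,0.0016,-0.0002],[0,0,-0.1034],0],[[0.0245,0.0016,-0.0002],[0,0,-0.1034],0],[[0.0245,0.0016,-0.0002],[0,0,-0.1034],0],[[0.0245,0.0016,-0.0002],[0,0,-0.1034],0],[[0.0245,0.0016,-0.0002],[0,0,-0.1034],0],[[0,0,0],[0,0,0],0],[[0,0,0],[0,0,0],0],[[0,0,0],[0,0,0],0]])

```text
t: 22.23
ee_pos: [640.1, 58.1, 148.9]
orientation: [-1.571, -2.719, 0.003]
ft_force: [0.2, -0.5, 0.8]
width: 87.5
```

```bash
python3 plan.py 8 0 640 59 9 0.525 0;python3 look.py wrist w8 ; python3 look.py scene s8 200 150 420 290
```

```text
t 22.23 pos [640.1  58.1 148.9] psi 0.523 th -0.002 w 87.5 F [ 0.2 -0.5  0.8] q [ 0.07  0.54  1.64 -0.    0.97 -0.45]
row x8: [[0.0001, 0.0001, 0.0175], [-0.0003, -0.0, -0.0003], 0.0] mm/row 17.5 rad/row 0.000
```

View pics/w8_full.png

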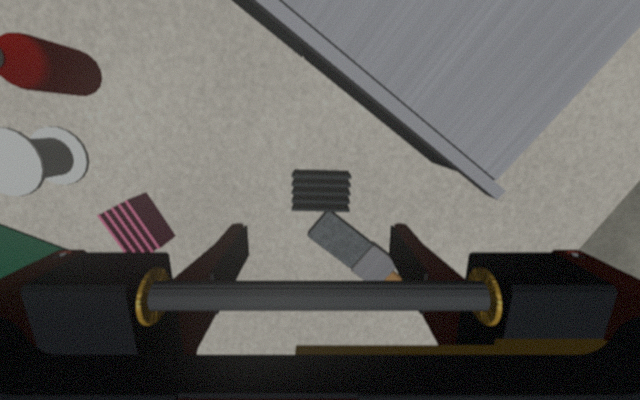

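View pics/s8.png

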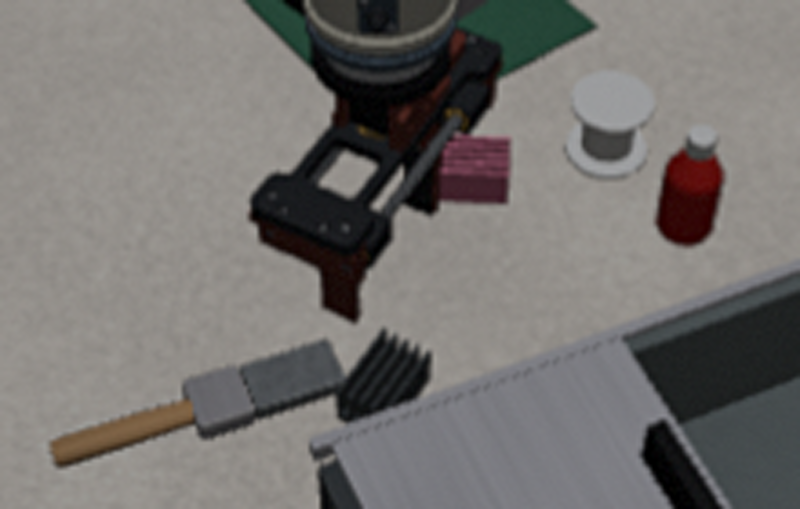

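Call:
carry_out(rows=[[[-0.0008,0,0.0175],[0,0,0],0],[[-0.0008,0,0.0175],[0,0,0],0],[[-0.0008,0,0.0175],[0,0,0],0],[[-0.0008,0,0.0175],[0,0,0],0],[[-0.0008,0,0.0175],[0,0,0],0],[[-0.0008,0,0.0175],[0,0,0],0],[[-0.0008,0,0.0175],[0,0,0],0],[[-0.0008,0,0.0165],[0,0,0],0],[[0,0,0],[0,0,0],1],[[0,0,0],[0,0,0],1],[[0,0,0],[0,0,0],1],[[0,0,0],[0,0,0],1]])

```text
t: 23.33
ee_pos: [644.6, 52.7, 12.2]
orientation: [1.57, 2.72, 0.001]
ft_force: [0.3, 0.1, 0.8]
width: 64.7
```

Call:
carry_out(rows=[[[0,0,0],[0,0,0],1],[[0,0,0],[0,0,0],1],[[0,0,0],[0,0,0],1],[[0,0,-0.01],[0,0,0],1],[[0,0,-0.022],[0,0,0],1],[[0,0,-0.025],[0,0,0],1],[[0,0,-0.025],[0,0,0],1],[[0,0,-0.025],[0,0,0],1],[[0,0,-0.025],[0,0,0],1],[[0,0,0],[0,0,0],1],[[0,0,0],[0,0,0],1]])

```text
t: 24.25
ee_pos: [644.5, 53.3, 145.0]
orientation: [1.568, 2.719, 0.002]
ft_force: [0.5, 0.5, -1.1]
width: 60.3
```

```bash
python3 plan.py 20 1 393 -322 150 -1.337 0; python3 look.py wrist w9; python3 look.py scene s9 200 150 420 290
```

```text
t 24.25 pos [644.5  53.3 145. ] psi 0.525 th 0.002 w 60.3 F [ 0.5  0.5 -1.1] q [ 0.06  0.54  1.63 -0.    0.96 -0.46]
row x20: [[-0.0255, -0.006, -0.0003], [0.0002, -0.0001, 0.0931], 1.0] mm/row 26.2 rad/row 0.093
```

View pics/w9_full.png

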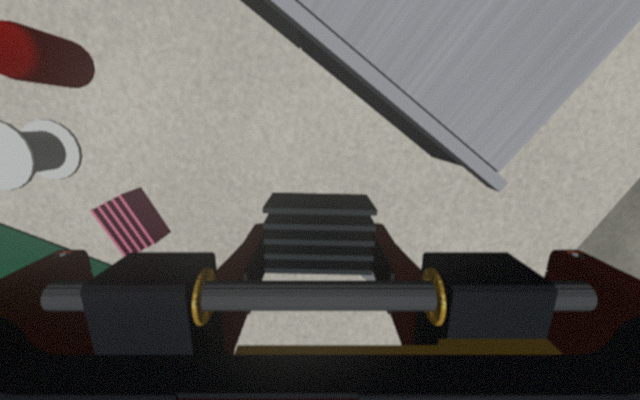

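View pics/s9.png

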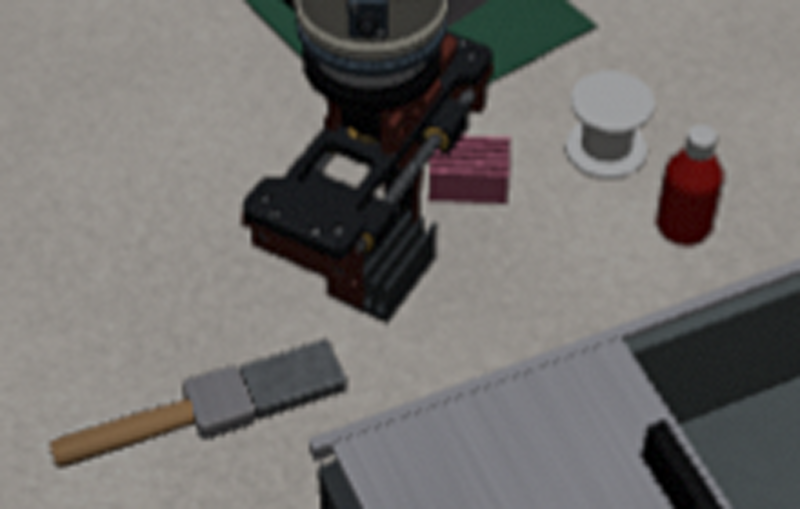

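Call:
carry_out(rows=[[[-0.0255,-0.006,-0.0003],[0,0,0.0931],1],[[-0.0255,-0.006,-0.0003],[0,0,0.0931],1],[[-0.0255,-0.006,-0.0003],[0,0,0.0931],1],[[-0.0255,-0.006,-0.0003],[0,0,0.0931],1],[[-0.0255,-0.006,-0.0003],[0,0,0.0931],1],[[-0.0255,-0.006,-0.0003],[0,0,0.0931],1],[[-0.0255,-0.006,-0.0003],[0,0,0.0931],1],[[-0.0255,-0.006,-0.0003],[0,0,0.0931],1],[[-0.0255,-0.006,-0.0003],[0,0,0.0931],1],[[-0.0255,-0.006,-0.0003],[0,0,0.0931],1]])

```text
t: 25.18
ee_pos: [610.6, -198.5, 144.1]
orientation: [-2.626, -1.72, 0.004]
ft_force: [0.7, -0.6, -0.9]
width: 60.2
```

Call:
carry_out(rows=[[[-0.0255,-0.006,-0.0003],[0,0,0.0931],1],[[-0.0255,-0.006,-0.0003],[0,0,0.0931],1],[[-0.0255,-0.006,-0.0003],[0,0,0.0931],1],[[-0.0255,-0.006,-0.0003],[0,0,0.0931],1],[[-0.0255,-0.006,-0.0003],[0,0,0.0931],1],[[-0.0255,-0.006,-0.0003],[0,0,0.0931],1],[[-0.0255,-0.006,-0.0003],[0,0,0.0931],1],[[-0.0255,-0.006,-0.0003],[0,0,0.0931],1],[[-0.0255,-0.006,-0.0003],[0,0,0.0931],1],[[-0.0255,-0.006,-0.0003],[0,0,0.0931],1],[[0,0,0],[0,0,0],1],[[0,0,0],[0,0,0],1]])

```text
t: 26.18
ee_pos: [390.4, -321.4, 148.1]
orientation: [-3.119, -0.364, 0.004]
ft_force: [0.5, 0.6, -0.1]
width: 59.7
```

```bash
python3 plan.py 8 1 393 -322 19.5 -1.337 0; python3 look.py wrist w10
```

```text
t 26.18 pos [ 390.4 -321.4  148.1] psi -1.339 th -0.002 w 59.7 F [ 0.5  0.6 -0.1] q [-0.71  0.36  1.94 -0.    0.84  0.63]
row x8: [[0.0003, 0.0002, 0.0161], [-0.0003, 0.0003, -0.0002], 1.0] mm/row 16.1 rad/row 0.000
```

View pics/w10_full.png

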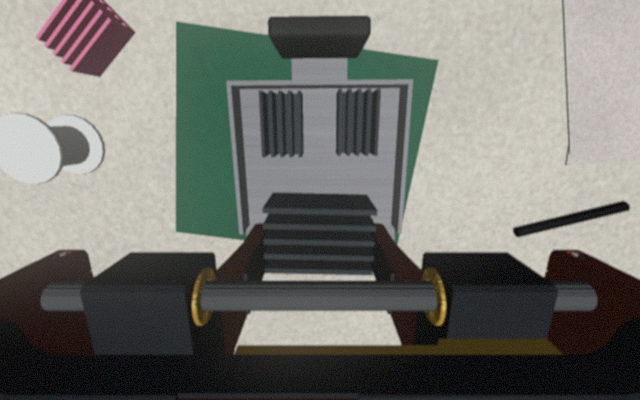

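Call:
carry_out(rows=[[[0.0003,0.0001,0.0161],[0,0,0],1],[[0.0003,0.0001,0.0161],[0,0,0],1],[[0.0003,0.0001,0.0161],[0,0,0],1],[[0.0003,0.0001,0.0161],[0,0,0],1],[[0.0003,0.0001,0.0161],[0,0,0],1],[[0.0003,0.0001,0.0161],[0,0,0],1],[[0.0003,0.0001,0.0161],[0,0,0],1],[[0.0003,0.0001,0.0161],[0,0,0],1],[[0,0,0],[0,0,0],1],[[0,0,0],[0,0,0],1],[[0,0,0],[0,0,0],0.2],[[0,0,0],[0,0,0],0.2]])

```text
t: 27.23
ee_pos: [395.1, -322.3, 20.9]
orientation: [3.119, 0.367, 0.0]
ft_force: [-0.1, -0.6, -0.1]
width: 68.7
```

Call:
carry_out(rows=[[[0,0,0],[0,0,0],0.2],[[0,0,0],[0,0,0],0.2],[[0,0,-0.012],[0,0,0],0.2],[[0,0,-0.025],[0,0,0],0.2],[[0,0,-0.03],[0,0,0],0.2],[[0,0,-0.03],[0,0,0],0],[[0,0,-0.03],[0,0,0],0],[[0,0,-0.01],[0,0,0],0],[[0,0,0],[0,0,0],0]])

```text
t: 27.98
ee_pos: [396.0, -323.5, 161.0]
orientation: [3.115, 0.365, 0.006]
ft_force: [0.6, 0.3, 0.7]
width: 87.3
```

```bash
python3 look.py wrist w11;  python3 plan.py
```

```text
t 28.03 pos [ 395.1 -322.7  159. ] psi -1.338 th 0.003 w 87.6 F [-0.6 -0.2  0. ] q [-0.71  0.34  1.93 -0.    0.86  0.63]
```

View pics/w11_full.png

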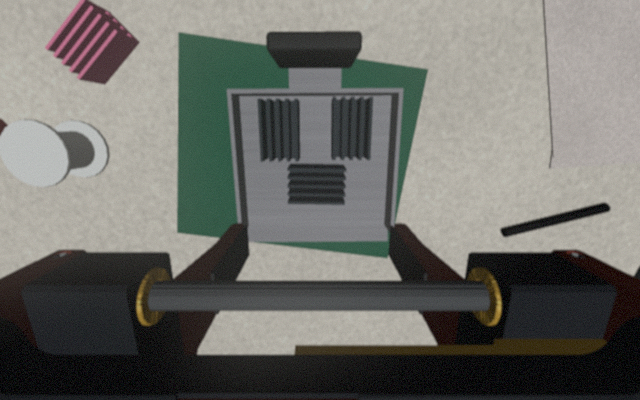

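```bash
python3 plan.py 15 0 522 -290 165 0.236 0
```

```text
t 28.03 pos [ 395.1 -322.7  159. ] psi -1.338 th 0.003 w 87.6 F [-0.6 -0.2  0. ] q [-0.71  0.34  1.93 -0.    0.86  0.63]
row x15: [[0.0073, 0.0064, -0.0004], [0.0002, 0.0001, -0.1049], 0.0] mm/row 9.7 rad/row 0.105
```

Call:
carry_out(rows=[[[0.0073,0.0064,-0.0004],[0,0,-0.1049],0],[[0.0073,0.0064,-0.0004],[0,0,-0.1049],0],[[0.0073,0.0064,-0.0004],[0,0,-0.1049],0],[[0.0073,0.0064,-0.0004],[0,0,-0.1049],0],[[0.0073,0.0064,-0.0004],[0,0,-0.1049],0],[[0.0073,0.0064,-0.0004],[0,0,-0.1049],0],[[0.0073,0.0064,-0.0004],[0,0,-0.1049],0],[[0.0073,0.0064,-0.0004],[0,0,-0.1049],0],[[0.0073,0.0064,-0.0004],[0,0,-0.1049],0],[[0.0073,0.0064,-0.0004],[0,0,-0.1049],0],[[0.0073,0.0064,-0.0004],[0,0,-0.1049],0],[[0.0073,0.0064,-0.0004],[0,0,-0.1049],0]])

```text
t: 29.03
ee_pos: [502.4, -311.5, 159.9]
orientation: [-2.299, -2.136, 0.002]
ft_force: [0.1, -0.1, -0.0]
width: 87.5
```

Call:
carry_out(rows=[[[0.0073,0.0064,-0.0004],[0,0,-0.1049],0],[[0.0073,0.0064,-0.0004],[0,0,-0.1049],0],[[0.0073,0.0064,-0.0004],[0,0,-0.1049],0],[[0,0,0],[0,0,0],0],[[0,0,0],[0,0,0],0],[[0,0,0],[0,0,0],0]])

```text
t: 29.53
ee_pos: [520.8, -289.9, 162.2]
orientation: [-1.947, -2.463, 0.002]
ft_force: [-0.7, -1.2, 0.3]
width: 87.7
```

```bash
python3 look.py wrist w12;  python3 plan.py 7 0 522 -290 60 0.236 0
```

```text
t 29.58 pos [ 520.9 -290.1  162.5] psi 0.233 th -0.002 w 87.9 F [ 0.9 -0.2 -0.2] q [-0.53  0.46  1.74 -0.    0.95 -0.76]
row x7: [[-0.0, 0.0002, 0.0146], [-0.0002, -0.0001, -0.0004], 0.0] mm/row 14.6 rad/row 0.000
```

View pics/w12_full.png

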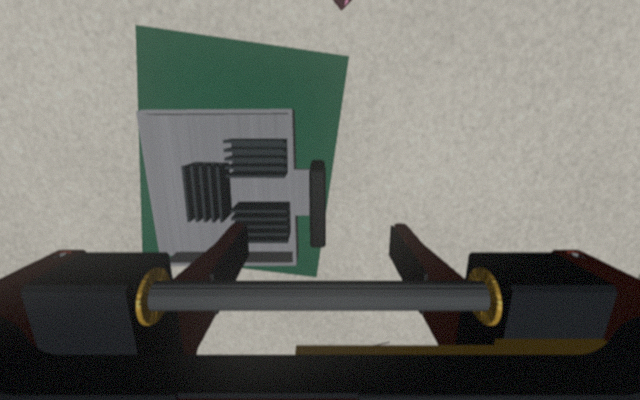

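Call:
carry_out(rows=[[[0.0003,0.0001,0.0146],[0,0,0],0],[[0.0003,0.0001,0.0146],[0,0,0],0],[[0.0003,0.0001,0.0146],[0,0,0],0],[[0.0003,0.0001,0.0146],[0,0,0],0],[[0.0003,0.0001,0.0146],[0,0,0],0],[[0.0003,0.0001,0.0146],[0,0,0],0],[[0.0003,0.0001,0.0146],[0,0,0],0],[[0,0,0],[0,0,0],1],[[0,0,0],[0,0,0],1],[[0,0,0],[0,0,0],1],[[0,0,0],[0,0,0],1],[[0,0,0],[0,0,0],1]])

```text
t: 30.58
ee_pos: [522.3, -288.3, 62.2]
orientation: [1.944, 2.466, -0.0]
ft_force: [-0.6, 0.4, -0.4]
width: 58.2
```

Call:
carry_out(rows=[[[0,0,0],[0,0,0],1],[[0,0,0],[0,0,0],1],[[0,0,0],[0,0,0],1],[[0,0,0],[0,0,0],1],[[0,0,0],[0,0,0],1],[[0,0,0],[0,0,0],1],[[0,0,0],[0,0,0],1],[[0,0,0],[0,0,0],1]])

```text
t: 31.25
ee_pos: [521.0, -287.8, 61.2]
orientation: [-1.943, -2.467, 0.002]
ft_force: [-4.8, -1.0, 3.2]
width: 13.7
```

```bash
python3 look.py scene s13 200 90 420 290;  python3 plan.py
```

```text
t 31.30 pos [ 521.  -287.9   61.2] psi 0.236 th -0.002 w 14.1 F [-5.2 -2.   3.4] q [-0.52  0.6   1.78 -0.    0.76 -0.76]
```

View pics/s13.png

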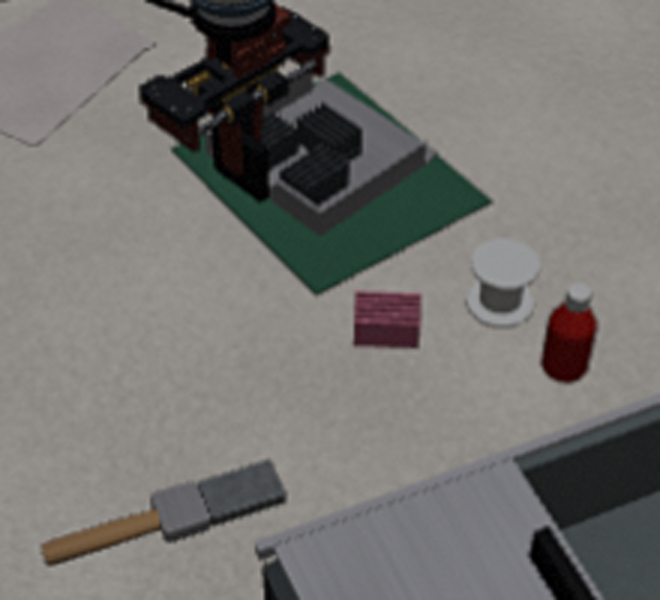

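```bash
python3 - <<'E'
import numpy as np
from scipy.optimize import least_squares
S=[(.4238,1.6307,np.hypot(155,604.9),221.9),(.26,1.85,np.hypot(432.5,293.5),230.8),(.41,1.56,np.hypot(580.8,279.5),257),(.40,1.85,np.hypot(543.6,44.8),156.1),(.64,1.90,np.hypot(546.1,44.2),9.1),(.42,1.86,np.hypot(546.6,44.8),142.1),(.46,1.80,np.hypot(463.4,339.7),139.6),(.52,1.71,np.hypot(612.5,63.2),137.3),(.51,1.70,np.hypot(617,62.7),144.4),(.39,1.91,np.hypot(447.6,269.5),138.8),(.54,1.64,np.hypot(640.1,58.1),148.9),(.36,1.94,np.hypot(390.4,321.4),148.1),(.34,1.93,np.hypot(395.1,322.7),159),(.6,1.78,np.hypot(521,287.9),61.2),(.46,1.74,np.hypot(520.9,290.1),162.5)]
S=np.array(S)
def f(p):
    L1,L2,d,off,a1=p
    r=a1+L1*np.sin(S[:,0])+L2*np.sin(S[:,0]+S[:,1]+off); z=d+L1*np.cos(S[:,0])+L2*np.cos(S[:,0]+S[:,1]+off)
    return np.r_[r-S[:,2],z-S[:,3]]
s=least_squares(lambda p:np.r_[f(p),p[3]*20,p[4]*.02],[400,400,200,0,0]);print(s.x.round(2),f(s.x).round(1))
E
```

```text
[ 5.6074e+02  4.9577e+02  7.5900e+00  1.6000e-01 -2.6800e+00] [ 1.  -0.7 -2.6  2.7 -2.3 -1.2  0.4 -0.1 -2.2  1.7  0.2  2.8 -0.8  0.6
  0.4  0.6  0.9  3.3  0.2  0.8 -0.1 -0.7 -4.2 -1.6  3.5 -4.   0.3  2.9
  1.4 -3.2]
```

```bash
cat > ik.py <<'E'
import numpy as np
L1,L2,d,off,a1=560.7,495.8,7.6,.16,-2.7
def ik(P,psi,th,Lt=320):
    tz=np.array([np.sin(th)*np.cos(psi),np.sin(th)*np.sin(psi),-np.cos(th)])
    W=np.array(P)-Lt*tz; q1=np.arctan2(W[1],W[0]); r=np.hypot(*W[:2])-a1; z=W[2]-(d+Lt)
    D=np.hypot(r,z); c=(D*D-L1**2-L2**2)/(2*L1*L2)
    if abs(c)>1: return None
    g=np.arccos(c); q3=g-off; q2=np.arctan2(r,z)-np.arctan2(L2*np.sin(g),L1+L2*np.cos(g))
    a=q2+q3; fa=np.array([np.sin(a)*np.cos(q1),np.sin(a)*np.sin(q1),np.cos(a)])
    q5=np.arccos(fa@tz)
    # q4: azimuth of tz about forearm
    up=np.array([np.cos(a)*np.cos(q1),np.cos(a)*np.sin(q1),-np.sin(a)]); side=np.cross(fa,up)
    q4=np.arctan2(tz@side,tz@up)
    return np.round([q1,q2,q3,q4,q5],2)
if __name__=='__main__':
    H=np.array([477,291]);hx=np.array([np.cos(-.117),np.sin(-.117)]);hy=np.array([-hx[1],hx[0]])
    for psi in(-.117,.1,.3,.45):
        x=np.array([np.cos(psi),np.sin(psi)])
        for L in(-10,):
          for th in np.radians([0,20,40,55,65,75]):
            for lz in (150,):
                lip=H+hx*L; v=(194*np.cos(th)-50*np.sin(th),194*np.sin(th)+50*np.cos(th))
                P=[*(lip+v[0]*x),lz+v[1]]
                print(psi,L,np.degrees(th).round(),lz,np.round(P),ik(P,psi,th))
E
python3 ik.py
```

```text
-0.117 -10 0.0 150 [660. 270. 200.] [0.39 0.58 1.43 0.   1.14]
-0.117 -10 20.0 150 [631. 273. 263.] [ 0.5   0.36  1.68 -0.27  0.84]
-0.117 -10 40.0 150 [583. 279. 313.] [ 0.67  0.19  1.92 -0.82  0.67]
-0.117 -10 55.0 150 [537. 284. 338.] [ 0.85  0.15  2.08 -1.32  0.77]
-0.117 -10 65.0 150 [503. 288. 347.] [ 0.98  0.17  2.17 -1.55  0.94]
-0.117 -10 75.0 150 [469. 292. 350.] [ 1.11  0.25  2.25 -1.68  1.16]
0.1 -10 0.0 150 [660. 312. 200.] [0.44 0.6  1.39 0.   1.15]
0.1 -10 20.0 150 [631. 309. 263.] [ 0.52  0.36  1.66 -0.19  0.8 ]
0.1 -10 40.0 150 [583. 304. 313.] [ 0.64  0.18  1.94 -0.73  0.52]
0.1 -10 55.0 150 [537. 299. 338.] [ 0.78  0.1   2.14 -1.46  0.54]
0.1 -10 65.0 150 [504. 296. 347.] [ 0.89  0.1   2.26 -1.81  0.73]
0.1 -10 75.0 150 [469. 292. 350.] [ 1.02  0.17  2.36 -1.98  0.99]
0.3 -10 0.0 150 [652. 349. 200.] [0.49 0.62 1.36 0.   1.17]
0.3 -10 20.0 150 [625. 341. 263.] [ 0.54  0.37  1.66 -0.11  0.78]
0.3 -10 40.0 150 [578. 327. 313.] [ 0.61  0.16  1.96 -0.53  0.4 ]
0.3 -10 55.0 150 [534. 313. 338.] [ 0.69  0.07  2.18 -1.64  0.32]
0.3 -10 65.0 150 [502. 303. 347.] [ 0.77  0.05  2.31 -2.18  0.52]
0.3 -10 75.0 150 [469. 293. 350.] [ 0.86  0.11  2.44 -2.38  0.84]
0.45 -10 0.0 150 [642. 377. 200.] [0.53 0.62 1.35 0.   1.17]
0.45 -10 20.0 150 [616. 364. 263.] [ 0.55  0.37  1.65 -0.05  0.77]
0.45 -10 40.0 150 [572. 343. 313.] [ 0.58  0.16  1.96 -0.25  0.34]
0.45 -10 55.0 150 [530. 323. 338.] [ 0.62  0.05  2.19 -1.95  0.15]
0.45 -10 65.0 150 [500. 308. 347.] [ 0.65  0.03  2.34 -2.65  0.4 ]
0.45 -10 75.0 150 [469. 293. 350.] [ 0.69  0.09  2.48 -2.79  0.75]
```

```bash
python3 - <<'E'
from ik import *
H=np.array([477,291]);hx=np.array([np.cos(-.117),np.sin(-.117)])
for lz in(140,200):
  for L in(-20,):
    for psi in(-1,-.7,-.5,-.3,-.117,.6,.7,.8,.9,1.0,1.1,1.3):
        x=np.array([np.cos(psi),np.sin(psi)]);out=[]
        for t in(0,20,40,50,60,70,80):
            th=np.radians(t); lip=H+hx*L
            v=(194*np.cos(th)-50*np.sin(th),194*np.sin(th)+50*np.cos(th))
            q=ik([*(lip+v[0]*x),lz+v[1]],psi,th); out.append((t,*([None] if q is None else q[[0,3,4]])))
        print(lz,psi,[tuple(map(float,o)) for o in out if None not in o])
E
```

```text
140 -1 [(0.0, 0.23, 0.0, 0.99), (20.0, 0.47, -0.4, 1.05), (40.0, 0.73, -0.73, 1.27), (50.0, 0.85, -0.84, 1.41), (60.0, 0.96, -0.93, 1.56), (70.0, 1.05, -1.0, 1.7), (80.0, 1.12, -1.06, 1.84)]
140 -0.7 [(0.0, 0.27, 0.0, 1.03), (20.0, 0.48, -0.39, 0.96), (40.0, 0.73, -0.81, 1.08), (50.0, 0.87, -0.96, 1.2), (60.0, 0.99, -1.08, 1.34), (70.0, 1.1, -1.16, 1.49), (80.0, 1.19, -1.22, 1.65)]
140 -0.5 [(0.0, 0.31, 0.0, 1.06), (20.0, 0.48, -0.37, 0.91), (40.0, 0.73, -0.84, 0.94), (50.0, 0.86, -1.05, 1.05), (60.0, 0.99, -1.19, 1.19), (70.0, 1.11, -1.29, 1.35), (80.0, 1.22, -1.35, 1.52)]
140 -0.3 [(0.0, 0.35, 0.0, 1.09), (20.0, 0.5, -0.33, 0.86), (40.0, 0.71, -0.86, 0.8), (50.0, 0.84, -1.12, 0.88), (60.0, 0.97, -1.32, 1.02), (70.0, 1.11, -1.45, 1.21), (80.0, 1.22, -1.51, 1.4)]
140 -0.117 [(0.0, 0.39, 0.0, 1.11), (20.0, 0.51, -0.28, 0.82), (40.0, 0.69, -0.85, 0.67), (50.0, 0.81, -1.19, 0.72), (60.0, 0.94, -1.46, 0.86), (70.0, 1.07, -1.63, 1.06), (80.0, 1.2, -1.7, 1.29)]
140 0.6 [(0.0, 0.58, 0.0, 1.15), (20.0, 0.57, 0.01, 0.74), (40.0, 0.56, 0.08, 0.3), (50.0, 0.56, 0.61, 0.06), (60.0, 0.55, 2.96, 0
[... 2765 characters left out ...]
13, 0.88), (40.0, 0.51, 0.5, 0.53), (50.0, 0.44, 0.96, 0.43), (60.0, 0.36, 1.55, 0.46), (70.0, 0.25, 1.96, 0.66), (80.0, 0.14, 2.15, 0.96)]
200 1.0 [(0.0, 0.68, 0.0, 1.23), (20.0, 0.61, 0.17, 0.89), (40.0, 0.49, 0.6, 0.59), (50.0, 0.41, 1.02, 0.53), (60.0, 0.3, 1.48, 0.59), (70.0, 0.18, 1.8, 0.78), (80.0, 0.05, 1.98, 1.05)]
200 1.1 [(0.0, 0.71, -0.0, 1.23), (20.0, 0.62, 0.2, 0.9), (40.0, 0.47, 0.67, 0.65), (50.0, 0.38, 1.05, 0.63), (60.0, 0.26, 1.42, 0.71), (70.0, 0.13, 1.68, 0.9), (80.0, -0.0, 1.83, 1.14)]
200 1.3 [(0.0, 0.76, 0.0, 1.21), (20.0, 0.63, 0.26, 0.94), (40.0, 0.45, 0.75, 0.79), (50.0, 0.33, 1.05, 0.82), (60.0, 0.19, 1.31, 0.93), (70.0, 0.06, 1.5, 1.1), (80.0, -0.07, 1.61, 1.31)]
```

```bash
cat >> ik.py <<'E'
E
python3 - <<'E'
from ik import *
from scipy.spatial.transform import Rotation as R
H=np.array([477,291]);hx=np.array([np.cos(-.117),np.sin(-.117)])
def q6(q,psi,th):
    y=np.array([np.cos(psi),np.sin(psi),0]);z=np.array([0,0,-1.])
    Rd=R.from_matrix(np.c_[np.cross(y,z),y,z])*R.from_rotvec([-th,0,0])
    A=R.from_euler('ZYZY',[q[0],q[1]+q[2],q[3],q[4]])
    v=(A.inv()*Rd).as_rotvec(); return (v[2]-np.pi/2+np.pi)%(2*np.pi)-np.pi, np.abs(v[:2]).max()
for psi in(-.9,-.7,-.5,-.35):
    x=np.array([np.cos(psi),np.sin(psi)])
    for t in(0,20,40,50,60,70,75):
        th=np.radians(t); lip=H+hx*-10
        v=(194*np.cos(th)-50*np.sin(th),194*np.sin(th)+50*np.cos(th))
        P=[*(lip+v[0]*x),170+v[1]];q=ik(P,psi,th);print(psi,t,np.round(P),q,np.round(q6(q,psi,th),2))
E
```

```text
Traceback (most recent call last):
  File "scipy/spatial/transform/_rotation.pyx", line 1413, in scipy.spatial.transform._rotation.Rotation.from_euler
ValueError: Expected axis specification to be a non-empty string of upto 3 characters, got ZYZY
```

```bash
cat > ik2.py <<'E'
from ik import *
from scipy.spatial.transform import Rotation as R
H=np.array([477,291]);hx=np.array([np.cos(-.117),np.sin(-.117)])
def q6(q,psi,th):
    y=np.array([np.cos(psi),np.sin(psi),0]);z=np.array([0,0,-1.])
    Rd=R.from_matrix(np.c_[np.cross(y,z),y,z])*R.from_rotvec([-th,0,0])
    A=R.from_euler('ZY',[q[0],q[1]+q[2]])*R.from_euler('ZY',[q[3],q[4]])
    v=(A.inv()*Rd).as_rotvec(); return (v[2]-np.pi/2+np.pi)%(2*np.pi)-np.pi, np.abs(v[:2]).max()
E
python3 - <<'E'
from ik2 import *
for psi in(-.9,-.7,-.5,-.35):
    x=np.array([np.cos(psi),np.sin(psi)])
    for t in(0,20,40,50,60,70,75):
        th=np.radians(t); lip=H+hx*-10
        v=(194*np.cos(th)-50*np.sin(th),194*np.sin(th)+50*np.cos(th))
        P=[*(lip+v[0]*x),170+v[1]];q=ik(P,psi,th);print(psi,t,np.round(P),q,np.round(q6(q,psi,th),2))
E
```

```text
-0.9 0 [588. 140. 220.] [0.23 0.4  1.68 0.   1.07] [1.13 0.01]
-0.9 20 [570. 163. 283.] [ 0.46  0.28  1.74 -0.39  1.08] [1.54 0.  ]
-0.9 40 [539. 201. 333.] [ 0.72  0.27  1.77 -0.74  1.25] [1.92 0.01]
-0.9 50 [521. 224. 351.] [ 0.85  0.31  1.77 -0.88  1.38] [2.08 0.01]
-0.9 60 [500. 250. 363.] [ 0.96  0.37  1.77 -0.98  1.51] [2.2 0. ]
-0.9 70 [479. 277. 369.] [ 1.05  0.45  1.75 -1.07  1.65] [2.29 0.  ]
-0.9 75 [468. 291. 370.] [ 1.09  0.5   1.74 -1.1   1.72] [2.33 0.  ]
-0.7 0 [615. 167. 220.] [0.27 0.44 1.6  0.   1.1 ] [0.97 0.  ]
-0.7 20 [593. 186. 283.] [ 0.47  0.3   1.71 -0.38  1.02] [1.35 0.  ]
-0.7 40 [556. 217. 333.] [ 0.72  0.24  1.8  -0.78  1.12] [1.78 0.  ]
-0.7 50 [533. 237. 351.] [ 0.85  0.26  1.84 -0.95  1.23] [1.98 0.01]
-0.7 60 [508. 258. 363.] [ 0.97  0.31  1.86 -1.08  1.36] [2.14 0.  ]
-0.7 70 [482. 280. 369.] [ 1.08  0.38  1.87 -1.17  1.51] [2.27 0.  ]
-0.7 75 [469. 291. 370.] [ 1.13  0.43  1.87 -1.21  1.58] [2.34 0.01]
-0.5 0 [637. 199. 220.] [ 0.3   0.49  1.53 -0.    1.12] [0.8 0. ]
-0.5 20 [612. 213. 283.] [ 0.48  0.31  1.69 -0.35  0.97] [1.15 0.  ]
-0.5 40 [569. 236. 333.] [ 0.71  0.21  1.84 -0.81  0.98] [1.64 0.  ]
-0.5 50 [543. 251. 351.] [ 0.84  0.21  1.9  -1.02  1.07] [1.88 0.  ]
-0.5 60 [514. 266. 363.] [ 0.97  0.24  1.95 -1.18  1.2 ] [2.09 0.  ]
-0.5 70 [484. 283. 369.] [ 1.09  0.31  1.99 -1.29  1.36] [2.27 0.01]
-0.5 75 [469. 291. 370.] [ 1.15  0.35  2.   -1.33  1.44] [2.35 0.  ]
-0.35 0 [649. 226. 220.] [0.33 0.52 1.48 0.   1.14] [0.68 0.  ]
-0.35 20 [622. 236. 283.] [ 0.48  0.32  1.68 -0.32  0.93] [1. 0.]
-0.35 40 [576. 252. 333.] [ 0.7   0.2   1.86 -0.81  0.87] [1.52 0.01]
-0.35 50 [548. 263. 351.] [ 0.83  0.17  1.95 -1.06  0.94] [1.81 0.01]
-0.35 60 [518. 274. 363.] [ 0.96  0.19  2.02 -1.26  1.07] [2.06 0.  ]
-0.35 70 [485. 286. 369.] [ 1.09  0.25  2.08 -1.39  1.24] [2.28 0.01]
-0.35 75 [469. 292. 370.] [ 1.15  0.29  2.1  -1.44  1.33] [2.37 0.  ]
```

Call:
carry_out(rows=[[[0,0,-0.004],[0,0,0],1],[[0,0,-0.006],[0,0,0],1],[[0,0,-0.01],[0,0,0],1],[[0,0,-0.01],[0,0,0],1],[[0,0,-0.01],[0,0,0],1],[[0,0,-0.01],[0,0,0],1],[[0,0,-0.006],[0,0,0],1],[[0,0,-0.004],[0,0,0],1],[[0,0,0],[0,0,0],1],[[0,0,0],[0,0,0],1]])

```text
t: 32.13
ee_pos: [521.8, -287.8, 121.4]
orientation: [1.944, 2.467, -0.001]
ft_force: [0.1, 1.3, -4.0]
width: 13.6
```

```bash
python3 look.py scene s14 200 50 420 210;  python3 plan.py
```

```text
t 32.18 pos [ 521.6 -287.7  121. ] psi 0.236 th -0.001 w 13.6 F [ 0.5  0.1 -3.9] q [-0.52  0.51  1.76 -0.    0.87 -0.76]
```

View pics/s14.png

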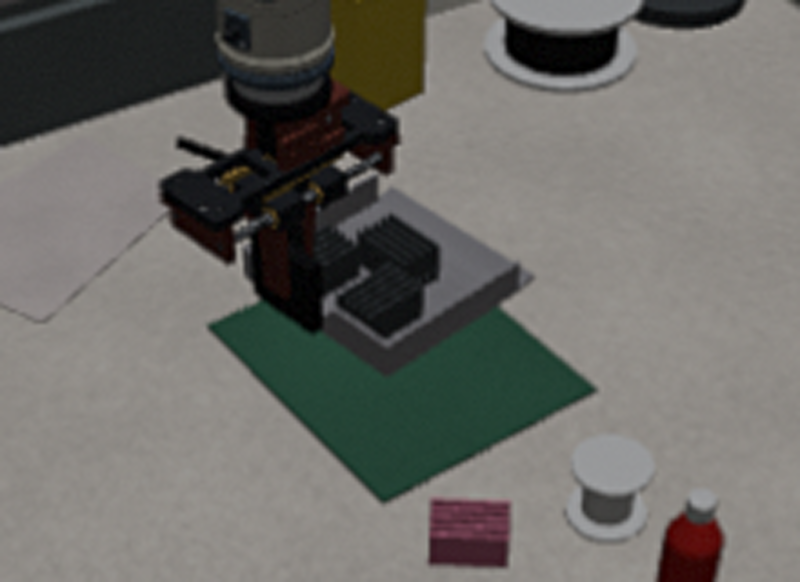

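Call:
carry_out(rows=[[[0,0,-0.006],[0,0,0],1],[[0,0,-0.012],[0,0,0],1],[[0,0,-0.018],[0,0,0],1],[[0,0,-0.02],[0,0,0],1],[[0,0,-0.02],[0,0,0],1],[[0,0,-0.02],[0,0,0],1],[[0,0,-0.02],[0,0,0],1],[[0,0,-0.02],[0,0,0],1],[[0,0,-0.018],[0,0,0],1],[[0,0,-0.014],[0,0,0],1],[[0,0,-0.008],[0,0,0],1],[[0,0,-0.004],[0,0,0],1]])

```text
t: 33.18
ee_pos: [522.3, -288.0, 303.1]
orientation: [1.943, 2.466, -0.0]
ft_force: [0.6, 0.5, -4.1]
width: 14.0
```

Call:
carry_out(rows=[[[0,0,0],[0,0,0],1],[[0,0,0],[0,0,0],1]])

```text
t: 33.35
ee_pos: [521.5, -287.5, 300.7]
orientation: [-1.944, -2.467, 0.001]
ft_force: [0.2, -0.2, -4.6]
width: 13.7
```

```bash
python3 plan.py 26 1 652 180 302 -0.6 0
```

```text
t 33.35 pos [ 521.5 -287.5  300.7] psi 0.236 th -0.001 w 13.7 F [ 0.2 -0.2 -4.6] q [-0.52  0.3   1.62 -0.    1.22 -0.76]
row x26: [[0.0191, 0.002, -0.0], [-0.0001, 0.0, 0.0322], 1.0] mm/row 19.2 rad/row 0.032
```

Call:
carry_out(rows=[[[0.0048,0.0005,0],[0,0,0.0081],1],[[0.0096,0.001,0],[0,0,0.0161],1],[[0.0143,0.0015,0],[0,0,0.0242],1],[[0.0191,0.002,0],[0,0,0.0322],1],[[0.0191,0.002,0],[0,0,0.0322],1],[[0.0191,0.002,0],[0,0,0.0322],1],[[0.0191,0.002,0],[0,0,0.0322],1],[[0.0191,0.002,0],[0,0,0.0322],1],[[0.0191,0.002,0],[0,0,0.0322],1],[[0.0191,0.002,0],[0,0,0.0322],1],[[0.0191,0.002,0],[0,0,0.0322],1],[[0.0191,0.002,0],[0,0,0.0322],1]])

```text
t: 34.35
ee_pos: [525.7, -85.8, 300.2]
orientation: [-2.333, -2.102, 0.003]
ft_force: [-0.4, 0.3, -5.0]
width: 13.7
```

Call:
carry_out(rows=[[[0.0191,0.002,0],[0,0,0.0322],1],[[0.0191,0.002,0],[0,0,0.0322],1],[[0.0191,0.002,0],[0,0,0.0322],1],[[0.0191,0.002,0],[0,0,0.0322],1],[[0.0191,0.002,0],[0,0,0.0322],1],[[0.0191,0.002,0],[0,0,0.0322],1],[[0.0191,0.002,0],[0,0,0.0322],1],[[0.0191,0.002,0],[0,0,0.0322],1],[[0.0191,0.002,0],[0,0,0.0322],1],[[0.0191,0.002,0],[0,0,0.0322],1],[[0.0191,0.002,0],[0,0,0.0322],1],[[0.0191,0.002,0],[0,0,0.0322],1]])

```text
t: 35.35
ee_pos: [611.7, 126.3, 299.8]
orientation: [-2.694, -1.616, 0.004]
ft_force: [0.3, 0.0, -3.8]
width: 13.8
```

Call:
carry_out(rows=[[[0.0191,0.002,0],[0,0,0.0322],1],[[0.0191,0.002,0],[0,0,0.0322],1],[[0.0143,0.0015,0],[0,0,0.0242],1],[[0.0096,0.001,0],[0,0,0.0161],1],[[0.0048,0.0005,0],[0,0,0.0081],1],[[0,0,0],[0,0,0],1],[[0,0,0],[0,0,0],1],[[0,0,0],[0,0,0],1]])

```text
t: 36.02
ee_pos: [651.5, 178.7, 300.8]
orientation: [2.78, 1.463, -0.002]
ft_force: [-1.2, -0.9, -5.0]
width: 14.0
```

```bash
python3 look.py scene s15 ;python3 look.py top t15; python3 plan.py 1 1 652 180 302 -0.6 0
```

```text
t 36.12 pos [651.7 178.7 301.1] psi -0.602 th -0.000 w 13.9 F [-0.3  0.3 -5.4] q [ 0.25  0.43  1.43 -0.    1.28  0.85]
row x1: [[0.0012, -0.0005, -0.0009], [-0.0001, 0.0008, -0.0019], 1.0] mm/row 1.6 rad/row 0.002
```

View pics/s15_full.png

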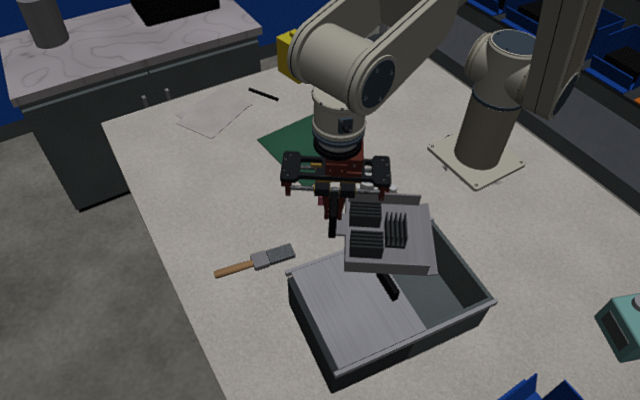

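View pics/t15_full.png

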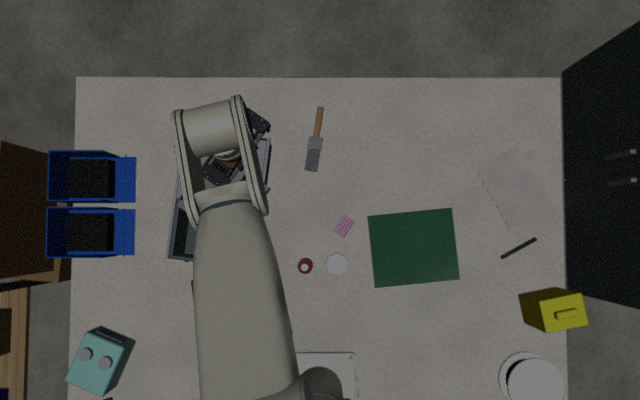

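Call:
carry_out(rows=[[[0,-0.004,0.0018],[-0.0436,0,0],1],[[0,-0.004,0.0018],[-0.0436,0,0],1],[[0,-0.004,0.0018],[-0.0436,0,0],1],[[0,-0.004,0.0018],[-0.0436,0,0],1],[[0,-0.004,0.0018],[-0.0436,0,0],1],[[0,-0.004,0.0018],[-0.0436,0,0],1],[[0,-0.004,0.0018],[-0.0436,0,0],1],[[0,-0.004,0.0018],[-0.0436,0,0],1],[[0,0,0],[0,0,0],1],[[0,0,0],[0,0,0],1]])

```text
t: 36.95
ee_pos: [627.1, 196.0, 282.0]
orientation: [2.499, 1.317, 0.229]
ft_force: [-0.1, -0.2, -5.2]
width: 13.9
```

```bash
cat > lip.py <<'E'
from h import *
o=readout.get_obs(); Rm=R.from_rotvec(o['orientation']); L=Rm.apply([0,-194,50])+o['ee_pos']
H=np.array([477,291]); hx=np.array([np.cos(-.117),np.sin(-.117)]); d=L[:2]-H
print('lip',L.round(),'in hopper',(d@hx).round(),(d@[-hx[1],hx[0]]).round())
E
python3 lip.py; python3 plan.py; python3 look.py scene s16 250 150 530 360
```

```text
lip [491. 289. 169.] in hopper 14.0 0.0
t 36.95 pos [627.1 196.  282. ] psi -0.601 th 0.347 w 13.9 F [-0.1 -0.2 -5.2] q [ 0.42  0.34  1.65 -0.35  0.99  1.2 ]
```

View pics/s16.png

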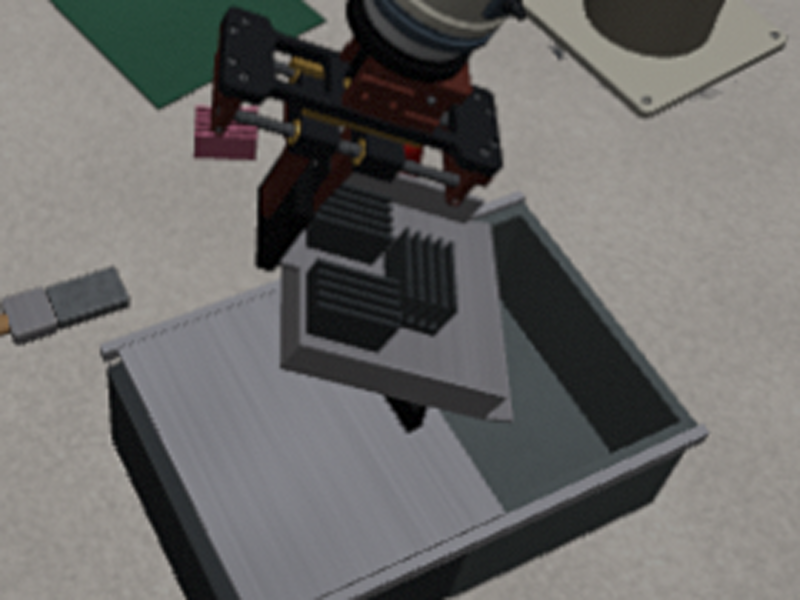

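Call:
carry_out(rows=[[[0,-0.0015,-0.0056],[-0.035,0,0],1],[[0,-0.0015,-0.0056],[-0.035,0,0],1],[[0,-0.0015,-0.0056],[-0.035,0,0],1],[[0,-0.0015,-0.0056],[-0.035,0,0],1],[[0,-0.0015,-0.0056],[-0.035,0,0],1],[[0,-0.0015,-0.0056],[-0.035,0,0],1],[[0,-0.0015,-0.0056],[-0.035,0,0],1],[[0,-0.0015,-0.0056],[-0.035,0,0],1],[[0,0,0],[0,0,0],1],[[0,0,0],[0,0,0],1]])

```text
t: 37.83
ee_pos: [602.6, 213.6, 316.6]
orientation: [2.265, 1.192, 0.386]
ft_force: [0.9, -0.1, -5.3]
width: 13.9
```

```bash
python3 lip.py; python3 plan.py; python3 look.py scene s17 250 150 530 360
```

```text
lip [497. 286. 162.] in hopper 21.0 -3.0
t 37.83 pos [602.6 213.6 316.6] psi -0.602 th 0.627 w 13.9 F [ 0.9 -0.1 -5.3] q [ 0.59  0.28  1.76 -0.72  0.98  1.56]
```

View pics/s17.png

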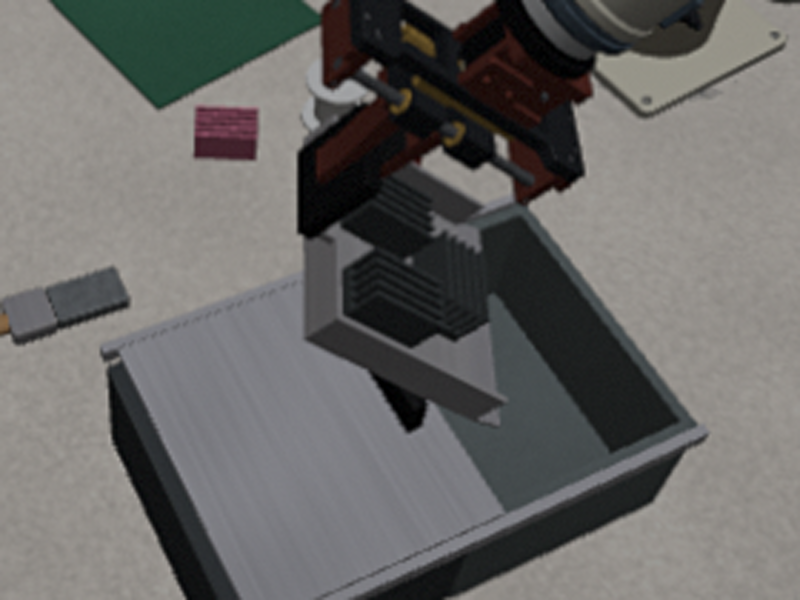

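Call:
carry_out(rows=[[[0,-0.0017,-0.0068],[-0.035,0,0],1],[[0,-0.0017,-0.0068],[-0.035,0,0],1],[[0,-0.0017,-0.0068],[-0.035,0,0],1],[[0,-0.0017,-0.0068],[-0.035,0,0],1],[[0,0,0],[0,0,0],1],[[0,0,0],[0,0,0],1],[[0,0,0],[0,0,0],1],[[0,0,0],[0,0,0],1]])

```text
t: 38.55
ee_pos: [584.7, 225.8, 333.6]
orientation: [2.145, 1.128, 0.456]
ft_force: [-0.9, -0.4, -1.6]
width: 13.9
```

```bash
python3 lip.py; python3 plan.py; python3 look.py scene s18 250 150 530 360
```

```text
lip [498. 285. 163.] in hopper 22.0 -3.0
t 38.55 pos [584.7 225.8 333.6] psi -0.602 th 0.768 w 13.9 F [-0.9 -0.4 -1.6] q [ 0.68  0.26  1.81 -0.89  1.03  1.75]
```

View pics/s18.png

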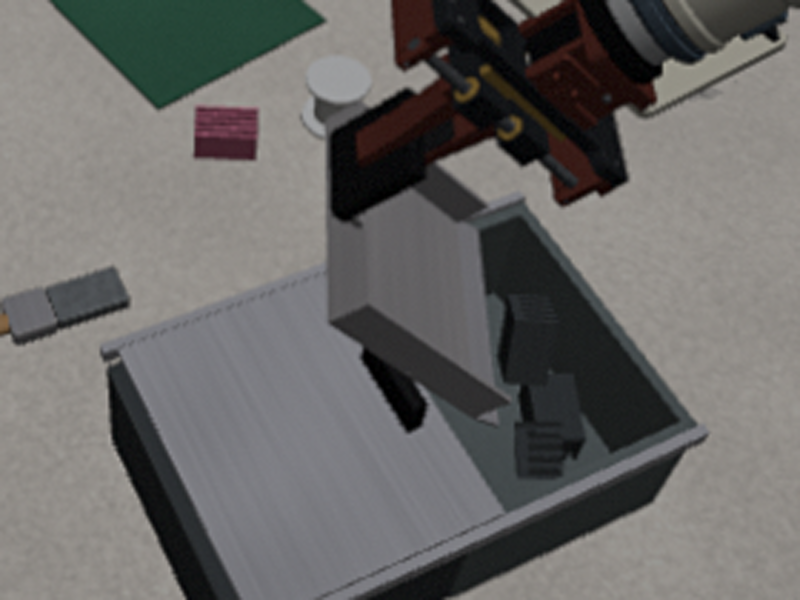

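Call:
carry_out(rows=[[[0,0.0104,-0.0108],[0,0,0],1],[[0,0.0104,-0.0108],[0,0,0],1],[[0,0.0104,-0.0108],[0,0,0],1],[[0,0.0104,-0.0108],[0,0,0],1],[[0,0,0],[0,0,0],1],[[0,0,0],[0,0,0],1]])

```text
t: 39.1
ee_pos: [584.3, 226.2, 393.8]
orientation: [2.144, 1.127, 0.458]
ft_force: [-0.2, 0.8, -2.2]
width: 14.0
```

```bash
python3 plan.py 14 1 652 180 302 -0.6 0
```

```text
t 39.10 pos [584.3 226.2 393.8] psi -0.602 th 0.769 w 14.0 F [-0.2  0.8 -2.2] q [ 0.69  0.2   1.74 -0.84  1.11  1.64]
row x14: [[0.0, 0.0028, 0.0086], [0.0549, -0.0, -0.0002], 1.0] mm/row 9.0 rad/row 0.055
```

Call:
carry_out(rows=[[[0,0.0028,0.0086],[0.0549,0,0],1],[[0,0.0028,0.0086],[0.0549,0,0],1],[[0,0.0028,0.0086],[0.0549,0,0],1],[[0,0.0028,0.0086],[0.0549,0,0],1],[[0,0.0028,0.0086],[0.0549,0,0],1],[[0,0.0028,0.0086],[0.0549,0,0],1],[[0,0.0028,0.0086],[0.0549,0,0],1],[[0,0.0028,0.0086],[0.0549,0,0],1],[[0,0.0028,0.0086],[0.0549,0,0],1],[[0,0.0028,0.0086],[0.0549,0,0],1],[[0,0.0028,0.0086],[0.0549,0,0],1],[[0,0.0028,0.0086],[0.0549,0,0],1]])

```text
t: 40.1
ee_pos: [645.7, 183.0, 315.7]
orientation: [2.695, 1.418, 0.073]
ft_force: [0.1, 0.1, -2.5]
width: 14.2
```

Call:
carry_out(rows=[[[0,0.0028,0.0086],[0.0549,0,0],1],[[0,0.0028,0.0086],[0.0549,0,0],1],[[0,0,0],[0,0,0],1],[[0,0,0],[0,0,0],1],[[0,0,0],[0,0,0],1]])

```text
t: 40.52
ee_pos: [651.2, 179.6, 300.2]
orientation: [2.779, 1.462, -0.002]
ft_force: [-0.7, 0.1, -1.2]
width: 14.0
```

```bash
python3 look.py scene s19 250 150 530 360; python3 plan.py 22 1 520 -280 300 0.098 0
```

```text
t 40.57 pos [651.1 180.  300.8] psi -0.601 th 0.001 w 13.3 F [-0.1  0.3 -1.6] q [ 0.25  0.43  1.44 -0.    1.28  0.85]
row x22: [[-0.0222, -0.0002, 0.0], [0.0, 0.0001, -0.0318], 1.0] mm/row 22.2 rad/row 0.032
```

View pics/s19.png

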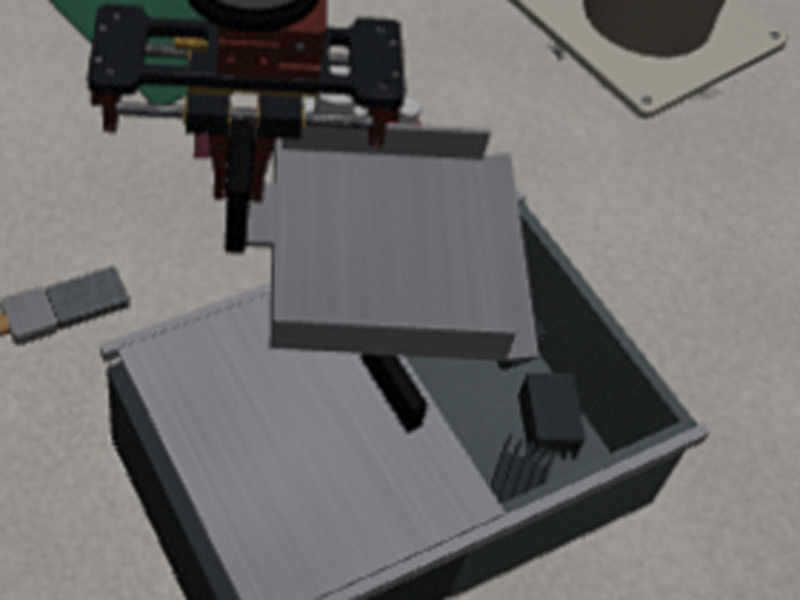

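```bash
python3 plan.py 21 1 526.6 -275.5 300 0.098 0
```

```text
t 40.57 pos [651.1 180.  300.8] psi -0.601 th 0.001 w 13.3 F [-0.1  0.3 -1.6] q [ 0.25  0.43  1.44 -0.    1.28  0.85]
row x21: [[-0.023, 0.0, 0.0], [0.0, 0.0001, -0.0333], 1.0] mm/row 23.0 rad/row 0.033
```

Call:
carry_out(rows=[[[-0.0115,0,0],[0,0,-0.01665],1],[[-0.023,0,0],[0,0,-0.0333],1],[[-0.023,0,0],[0,0,-0.0333],1],[[-0.023,0,0],[0,0,-0.0333],1],[[-0.023,0,0],[0,0,-0.0333],1],[[-0.023,0,0],[0,0,-0.0333],1],[[-0.023,0,0],[0,0,-0.0333],1],[[-0.023,0,0],[0,0,-0.0333],1],[[-0.023,0,0],[0,0,-0.0333],1],[[-0.023,0,0],[0,0,-0.0333],1],[[-0.023,0,0],[0,0,-0.0333],1],[[-0.023,0,0],[0,0,-0.0333],1]])

```text
t: 41.57
ee_pos: [542.2, -59.8, 302.0]
orientation: [2.446, 1.968, 0.001]
ft_force: [-0.2, -0.7, -2.6]
width: 14.4
```

Call:
carry_out(rows=[[[-0.023,0,0],[0,0,-0.0333],1],[[-0.023,0,0],[0,0,-0.0333],1],[[-0.023,0,0],[0,0,-0.0333],1],[[-0.023,0,0],[0,0,-0.0333],1],[[-0.023,0,0],[0,0,-0.0333],1],[[-0.023,0,0],[0,0,-0.0333],1],[[-0.023,0,0],[0,0,-0.0333],1],[[-0.023,0,0],[0,0,-0.0333],1],[[-0.023,0,0],[0,0,-0.0333],1],[[-0.0115,0,0],[0,0,-0.01665],1],[[0,0,0],[0,0,0],1],[[0,0,0],[0,0,0],1]])

```text
t: 42.57
ee_pos: [526.1, -276.1, 301.5]
orientation: [2.111, 2.326, -0.001]
ft_force: [-1.0, 0.8, -2.4]
width: 14.0
```

```bash
python3 look.py wrist w20;python3 look.py top t20 160 120 480 300; python3 plan.py 12 1 526.6 -275.5 90 0.098 0
```

```text
t 42.67 pos [ 526.1 -275.4  301.4] psi 0.098 th 0.000 w 13.8 F [-0.3  0.6 -2.8] q [-0.5   0.3   1.62 -0.    1.22 -0.6 ]
row x12: [[-0.0, 0.0, 0.0176], [0.0, 0.0001, 0.0], 1.0] mm/row 17.6 rad/row 0.000
```

View pics/t20.png

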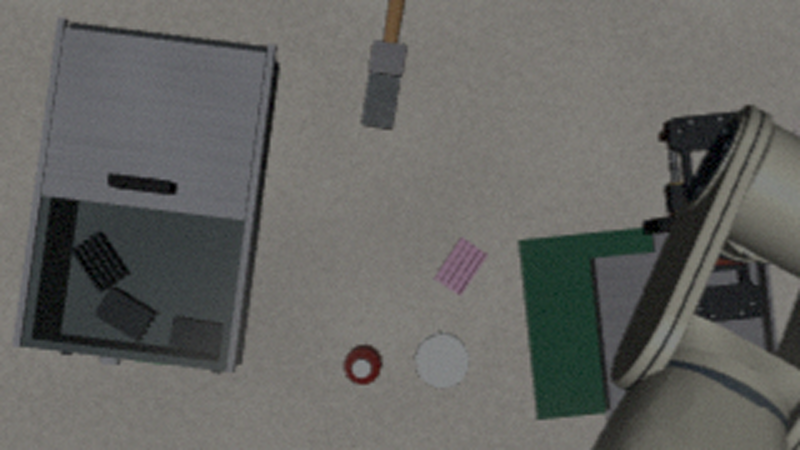

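Call:
carry_out(rows=[[[0,0,0.01],[0,0,0],1],[[0,0,0.02],[0,0,0],1],[[0,0,0.022],[0,0,0],1],[[0,0,0.022],[0,0,0],1],[[0,0,0.022],[0,0,0],1],[[0,0,0.022],[0,0,0],1],[[0,0,0.022],[0,0,0],1],[[0,0,0.022],[0,0,0],1],[[0,0,0.02],[0,0,0],1],[[0,0,0.018],[0,0,0],1],[[0,0,0.01],[0,0,0],1],[[0,0,0],[0,0,0],1]])

```text
t: 43.67
ee_pos: [524.6, -275.1, 88.6]
orientation: [-2.107, -2.325, 0.002]
ft_force: [-0.2, -0.4, -1.5]
width: 13.5
```

Call:
carry_out(rows=[[[0,0,0],[0,0,0],1],[[0,0,0.008],[0,0,0],1],[[0,0,0.006],[0,0,0],1],[[0,0,0.005],[0,0,0],1],[[0,0,0.003],[0,0,0],1],[[0,0,0.002],[0,0,0],1],[[0,0,0],[0,0,0],1],[[0,0,0],[0,0,0],1]])

```text
t: 44.33
ee_pos: [526.1, -276.7, 67.1]
orientation: [2.11, 2.327, -0.001]
ft_force: [0.3, -0.4, -2.4]
width: 13.8
```

```bash
python3 look.py wrist w21; python3 plan.py
```

```text
t 44.38 pos [ 526.2 -276.8   67.2] psi 0.098 th -0.000 w 13.7 F [-0.7 -0.3 -2.2] q [-0.5   0.59  1.78 -0.    0.77 -0.6 ]
```

View pics/w21_full.png

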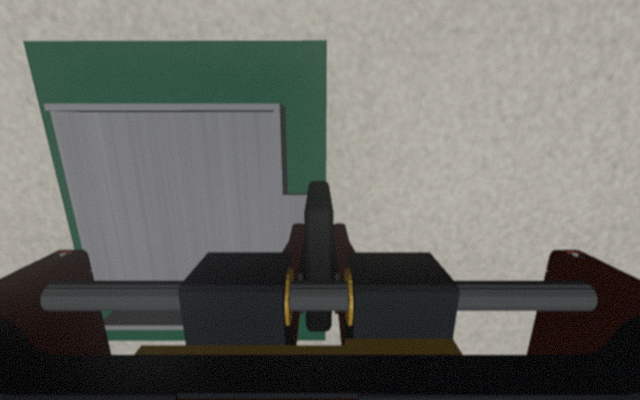

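```bash
python3 - <<'E'
from h import *
import json
c=cam('wrist',json.load(open('pics/w21.json')))
a=w(c,[[282,104]],41)[0]; m=w(c,[[327,41],[26,42],[326,340]],3)
print(a,m)
x=np.array([.995,.098]);y=np.array([-.098,.995])
cm=(m[1]+m[2])[:2]/2;d=a[:2]-cm;print('mat c',cm,'corner in mat',d@x,d@y,'tray c',d@x-75,d@y-85)
E
```

```text
[ 495.56406099 -197.60077643   41.        ] [[ 520.32433927 -149.34557036    3.        ]
 [ 303.57225376 -171.24259048    3.        ]
 [ 546.63438868 -406.98024208    3.        ]]
mat c [ 425.10332122 -289.11141628] corner in mat 79.07647877791922 84.14793415524768 tray c 4.07647877791922 -0.8520658447523175
```

Tray is centred over the mat, 4 mm towards +x and 1 mm in y. Lowering it and letting go.

Call:
carry_out(rows=[[[0,0,0.002],[0,0,0],1],[[0,0,0.002],[0,0,0],1],[[0,0,0.001],[0,0,0],1],[[0,0,0],[0,0,0],1],[[0,0,0],[0,0,0],1],[[0,0,0],[0,0,0],1]])

```text
t: 44.88
ee_pos: [526.1, -276.7, 62.1]
orientation: [2.11, 2.327, -0.001]
ft_force: [0.3, 0.3, -2.3]
width: 13.8
```

Call:
carry_out(rows=[[[0,0,0.001],[0,0,0],1],[[0,0,0.001],[0,0,0],1],[[0,0,0],[0,0,0],1],[[0,0,0],[0,0,0],1],[[0,0,0],[0,0,0],1]])

```text
t: 45.3
ee_pos: [526.4, -276.8, 61.2]
orientation: [2.11, 2.327, -0.001]
ft_force: [-1.5, 1.7, 8.1]
width: 13.9
```

Contact shows in the force, so I'll open and lift.

Call:
carry_out(rows=[[[0,0,-0.0005],[0,0,0],1],[[0,0,0],[0,0,0],0.5],[[0,0,0],[0,0,0],0.5],[[0,0,0],[0,0,0],0.5],[[0,0,0],[0,0,0],0.5],[[0,0,0],[0,0,0],0.5],[[0,0,0],[0,0,0],0.5],[[0,0,-0.01],[0,0,0],0.5],[[0,0,-0.025],[0,0,0],0.5],[[0,0,-0.03],[0,0,0],0],[[0,0,-0.03],[0,0,0],0],[[0,0,-0.03],[0,0,0],0]])

```text
t: 46.3
ee_pos: [525.9, -276.4, 187.5]
orientation: [-2.11, -2.327, 0.001]
ft_force: [-0.0, -0.5, -0.1]
width: 60.2
```

Call:
carry_out(rows=[[[0,0,-0.03],[0,0,0],0],[[0,0,-0.03],[0,0,0],0],[[0,0,-0.02],[0,0,0],0],[[0,0,0],[0,0,0],0],[[0,0,0],[0,0,0],0]])

```text
t: 46.72
ee_pos: [526.6, -276.8, 267.3]
orientation: [2.108, 2.325, 0.0]
ft_force: [-0.5, 0.2, -0.7]
width: 87.4
```

```bash
python3 look.py wrist w22; python3 plan.py 20 0 576 281 260 -0.117 0
```

```text
t 46.77 pos [ 525.8 -276.4  265.6] psi 0.098 th -0.000 w 87.4 F [-0.3 -0.   0.2] q [-0.5   0.33  1.66 -0.    1.15 -0.6 ]
row x20: [[0.0279, 0.0024, 0.0003], [-0.0, 0.0, 0.0107], 0.0] mm/row 28.0 rad/row 0.011
```

View pics/w22_full.png

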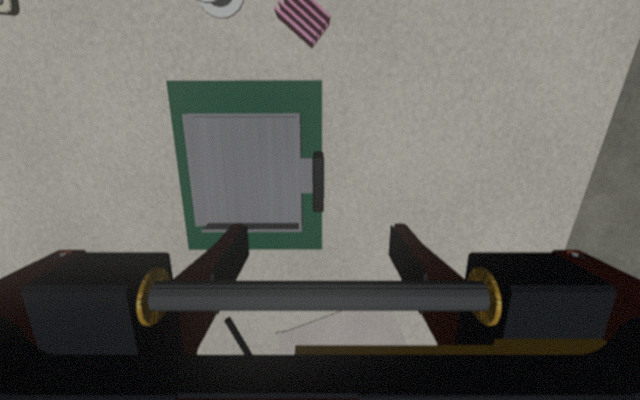

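Tray is flat on the mat, inside its edges. Next is the cover.

Call:
carry_out(rows=[[[0.0279,0.0024,0],[0,0,0.0107],0],[[0.0279,0.0024,0],[0,0,0.0107],0],[[0.0279,0.0024,0],[0,0,0.0107],0],[[0.0279,0.0024,0],[0,0,0.0107],0],[[0.0279,0.0024,0],[0,0,0.0107],0],[[0.0279,0.0024,0],[0,0,0.0107],0],[[0.0279,0.0024,0],[0,0,0.0107],0],[[0.0279,0.0024,0],[0,0,0.0107],0],[[0.0279,0.0024,0],[0,0,0.0107],0],[[0.0279,0.0024,0],[0,0,0.0107],0]])

```text
t: 47.6
ee_pos: [534.9, 4.5, 263.5]
orientation: [-2.231, -2.209, 0.005]
ft_force: [-0.5, 0.8, -0.2]
width: 87.9
```

Call:
carry_out(rows=[[[0.0279,0.0024,0],[0,0,0.0107],0],[[0.0279,0.0024,0],[0,0,0.0107],0],[[0.0279,0.0024,0],[0,0,0.0107],0],[[0.0279,0.0024,0],[0,0,0.0107],0],[[0.0279,0.0024,0],[0,0,0.0107],0],[[0.0279,0.0024,0],[0,0,0.0107],0],[[0.0279,0.0024,0],[0,0,0.0107],0],[[0.0279,0.0024,0],[0,0,0.0107],0],[[0.0279,0.0024,0],[0,0,0.0107],0],[[0.0279,0.0024,0],[0,0,0.0107],0],[[0,0,0],[0,0,0],0],[[0,0,0],[0,0,0],0]])

```text
t: 48.6
ee_pos: [575.1, 280.8, 262.9]
orientation: [-2.344, -2.091, 0.007]
ft_force: [0.3, -1.2, -0.3]
width: 88.0
```

```bash
python3 plan.py 10 0 575 281 132 -0.117 0;python3 look.py wrist w23
```

```text
t 48.60 pos [575.1 280.8 262.9] psi -0.114 th -0.003 w 88.0 F [ 0.3 -1.2 -0.3] q [ 0.44  0.41  1.56 -0.    1.18  0.55]
row x10: [[0.0, 0.0, 0.0131], [-0.0003, 0.0003, 0.0003], 0.0] mm/row 13.1 rad/row 0.001
```

View pics/w23_full.png

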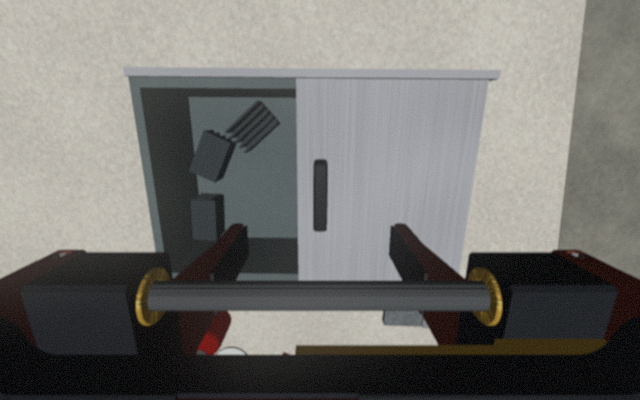

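Call:
carry_out(rows=[[[0,0,0.0131],[0,0,0],0],[[0,0,0.0131],[0,0,0],0],[[0,0,0.0131],[0,0,0],0],[[0,0,0.0131],[0,0,0],0],[[0,0,0.0131],[0,0,0],0],[[0,0,0.0131],[0,0,0],0],[[0,0,0.0131],[0,0,0],0],[[0,0,0.0131],[0,0,0],0],[[0,0,0.0131],[0,0,0],0],[[0,0,0.0125],[0,0,0],0],[[0,0,0],[0,0,0],1],[[0,0,0],[0,0,0],1]])

```text
t: 49.65
ee_pos: [575.7, 280.0, 133.9]
orientation: [-2.346, -2.089, 0.003]
ft_force: [0.3, 1.6, 0.5]
width: 77.9
```

Call:
carry_out(rows=[[[0,0,0],[0,0,0],1],[[0,0,0],[0,0,0],1],[[0,0,0],[0,0,0],1],[[0,0,0],[0,0,0],1],[[0,0,0],[0,0,0],1],[[0,0,0],[0,0,0],1],[[0,0,0],[0,0,0],1],[[0,0,0],[0,0,0],1],[[0,0,0],[0,0,0],1],[[0,0,0],[0,0,0],1],[[0,0,0],[0,0,0],1],[[0,0,0],[0,0,0],1]])

```text
t: 50.65
ee_pos: [576.1, 280.1, 134.9]
orientation: [2.347, 2.088, -0.001]
ft_force: [-0.2, 0.5, 0.4]
width: 13.9
```

```bash
python3 plan.py
```

```text
t 50.65 pos [576.1 280.1 134.9] psi -0.117 th -0.000 w 13.9 F [-0.2  0.5  0.4] q [ 0.43  0.55  1.65 -0.    0.94  0.55]
```

Gripped. Sliding it shut, about 168 mm along −y of the tool and then a few mm more onto the stop.

Call:
carry_out(rows=[[[0,-0.005,0],[0,0,0],1],[[0,-0.012,0],[0,0,0],1],[[0,-0.015,0],[0,0,0],1],[[0,-0.015,0],[0,0,0],1],[[0,-0.015,0],[0,0,0],1],[[0,-0.015,0],[0,0,0],1],[[0,-0.015,0],[0,0,0],1],[[0,-0.015,0],[0,0,0],1],[[0,-0.015,0],[0,0,0],1],[[0,-0.015,0],[0,0,0],1],[[0,-0.012,0],[0,0,0],1],[[0,-0.008,0],[0,0,0],1]])

```text
t: 51.65
ee_pos: [418.6, 299.4, 134.9]
orientation: [-2.346, -2.088, -0.002]
ft_force: [2.7, 5.5, -6.6]
width: 13.6
```

Call:
carry_out(rows=[[[0,-0.004,0],[0,0,0],1],[[0,-0.004,0],[0,0,0],1],[[0,-0.002,0],[0,0,0],1],[[0,-0.001,0],[0,0,0],1],[[0,0,0],[0,0,0],1],[[0,0,0],[0,0,0],1]])

```text
t: 52.15
ee_pos: [408.3, 300.6, 134.8]
orientation: [-2.346, -2.088, -0.001]
ft_force: [0.3, 6.7, -4.4]
width: 14.1
```

Call:
carry_out(rows=[[[0,-0.002,0],[0,0,0],1],[[0,-0.002,0],[0,0,0],1],[[0,-0.001,0],[0,0,0],1],[[0,0,0],[0,0,0],1],[[0,0,0],[0,0,0],1]])

```text
t: 52.57
ee_pos: [407.8, 300.8, 134.9]
orientation: [2.342, 2.087, 0.011]
ft_force: [21.6, -1.8, -18.1]
width: 13.7
```

Stop reached: it no longer moves and the force rises. I'll relax, release and lift clear.

Call:
carry_out(rows=[[[0,0.0045,0],[0,0,0],1],[[0,0,0],[0,0,0],0],[[0,0,0],[0,0,0],0],[[0,0,0],[0,0,0],0],[[0,0,0],[0,0,0],0],[[0,0,0],[0,0,0],0],[[0,0,-0.01],[0,0,0],0],[[0,0,-0.02],[0,0,0],0],[[0,0,-0.03],[0,0,0],0],[[0,0,-0.03],[0,0,0],0],[[0,0,-0.03],[0,0,0],0],[[0,0,0],[0,0,0],0]])

```text
t: 53.57
ee_pos: [411.4, 301.6, 261.4]
orientation: [2.346, 2.088, 0.015]
ft_force: [0.9, 0.5, 0.3]
width: 83.5
```

Call:
carry_out(rows=[[[0.03,0.03,0],[0,0,0],0],[[-0.03,0.03,0],[0,0,0],0],[[-0.03,0.03,0],[0,0,0],0],[[-0.03,0.03,0],[0,0,0],0],[[-0.03,0.03,0],[0,0,0],0],[[-0.03,0.03,0],[0,0,0],0],[[-0.03,0.03,0],[0,0,0],0],[[-0.03,0.03,0],[0,0,0],0],[[-0.03,0,0],[0,0,0],0],[[0,0,0],[0,0,0],0],[[0,0,0],[0,0,0],0]])

```text
t: 54.48
ee_pos: [618.6, 65.6, 254.7]
orientation: [-2.349, -2.085, 0.002]
ft_force: [-0.4, -0.1, 0.2]
width: 87.9
```

```bash
python3 plan.py; python3 look.py top t30 160 100 480 300;  python3 look.py scene s30
```

```text
t 54.48 pos [618.6  65.6 254.7] psi -0.119 th -0.001 w 87.9 F [-0.4 -0.1  0.2] q [ 0.09  0.39  1.61 -0.    1.15  0.21]
```

View pics/t30.png

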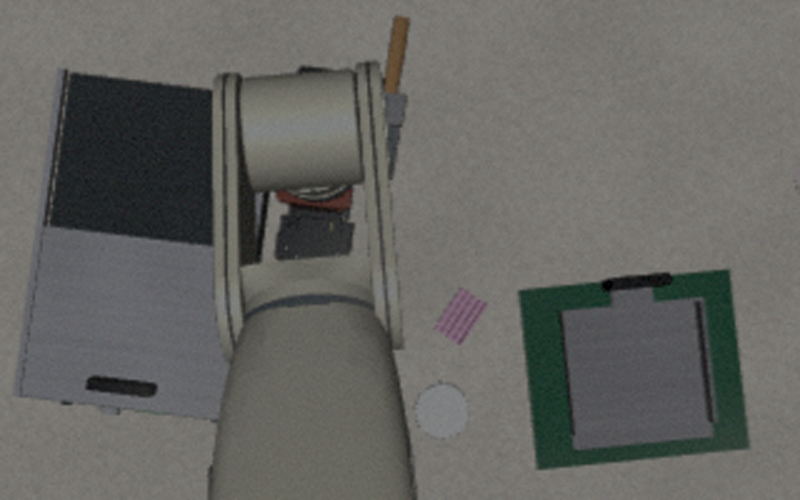

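View pics/s30_full.png

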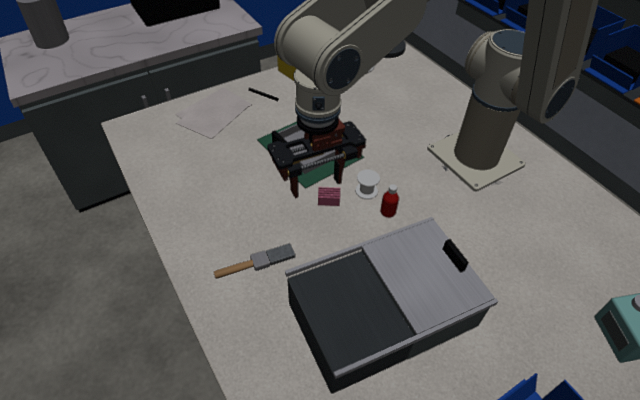

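```bash
python3 - <<'E'
from h import *
im=cv2.imread('pics/t30_full.png')[:,:,::-1]; crop(im,160,230,260,275,8,'t31.png')
c=cam('top');b=w(c,np.array([[86,383],[158,389]])/2.5+[159.8,99.8],159.5);print(b.mean(0),'expected shut',477-70*.993,291+70*.117)
E
```

```text
[410.3108832  295.70095679 159.5       ] expected shut 407.49 299.19
```

View pics/t31.png

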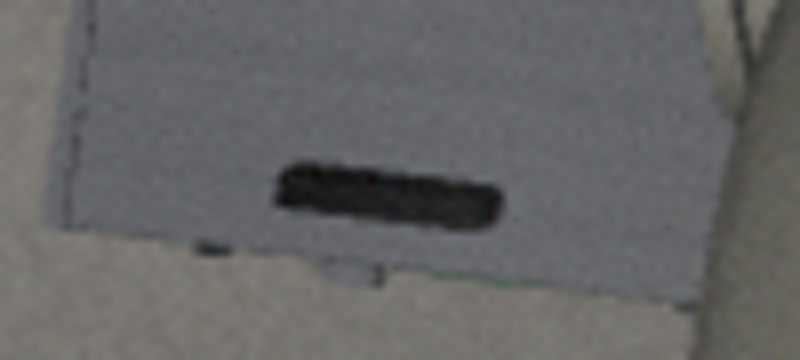

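```bash
python3 -c "
from workcell import close_job
print(close_job())"
```

```text
the job is handed in; nothing more can be done
None
```

I refilled the hopper and handed the job in at about 54 s of the 208 s allowed. Handing in gives no verdict, so what follows rests on my own checks.

I slid the cover open to its stop and put all three heat sinks that were there in the tray. I carried the tray level to the hopper, with its underside about 24 cm up. There I tipped it to 44° with its lip over the mouth. Then I set the empty tray back on the mat and slid the cover shut to its stop.

- **Heat sinks:** before the cover was closed, the top, scene and wrist pictures showed all three inside the hopper and none left on the bench. I couldn't check them again after that.
- **Tray:** the last top picture shows it flat and wholly on the mat apart from its grip. Just before I let go, it measured about 4 mm (x) and 1 mm (y) from the mat's centre.
- **Cover:** the last top picture puts it within about 2–3 mm of shut. It may have crept back slightly when I relaxed the grip, but the limit is 8 mm.
- **Other things:** in the last pictures the brush, the red bottle, the reel and the pink look-alike looked unmoved; I judged this by eye. The gripper is open and clear of everything.
- **Forces and checks:** the highest force reading I saw was about 35 N, while pressing the cover against its stop, and no check failed. My top and wrist camera measurements differed by up to about 5 mm, which did not matter here.

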